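Clear the washer's catch tray: bottle onto the drying peg, tube rack into the tote

ROBOT

A 6-joint arm with a two-finger parallel gripper is mounted at the origin on the work surface. World frame = base frame: x ahead of the robot, y to its left, z up, the work surface at z = 0. Lengths are in m, angles in degrees, forces in N, time in s.
With the tool pointing down it reaches from about 0.25 to 0.8 m from the base axis. Payload 3.9 kg.
Tool frame: the origin (TCP) lies midway between the tips of the shut fingers; the grasp point (between the pads) lies 19 mm behind it; z points along the fingers, y is the direction in which the jaws open and shut (so a half turn about z gives the same grasp; the last joint's range is limited). The gripper opens to 85 mm and grips with 20 to 120 N. Pads are 22 mm wide; open, the fingers measure 114 mm over their backs; the gripper's body (76 mm by 85 mm) begins 54 mm behind the grasp point. The pads swing forward as they close: fully open they stand 13 mm farther back than shut.
Start: joints at [-72.594, 14.897, -7.913, 67.191, 0, 90], TCP at [0.157, -0.501, 0.231] pointing down, gripper open.
Joint ranges: [-159.42, 159.42], [-47.68, 98.78], [-73.54, 78.23], [-108.79, 121.32], [-90, 84.71], [-180, 180]. Speed limits (degrees/s): [147.25, 147.25, 180, 180, 180, 180].

INTERFACE

Orientations are given as [roll, pitch, yaw] about the fixed x, y, z axes, in that order (R = Rz(yaw) Ry(pitch) Rx(roll)).
In Python, from plant import robot, get_image gives the robot as it stands.
- The arm moves only by the tool jog_arm, never from a script. Its argument "targets" is a list of rows, each an object of numbers: "x", "y", "z": the shift along the tool's x, y, z in cm; "spin": the turn about the tool's z in degrees; "gripper": the opening, from 0 (shut) to 1 (fully open). In form: [{"x": .., "y": .., "z": .., "spin": .., "gripper": ..}, ...]. A call has exactly 8 rows; each row shifts and turns the pose as measured when the row begins, along the tool's axes as they then stand; what a row does not reach is not made up. A row lasts 1/12 s, in which the tool goes at most 41.7 mm and 7.16 degrees, less where a joint would pass 70% of its speed; a pose out of reach is approached as far as the arm can. A call with a gripper value outside its range is refused whole. The fingers move at their own pace and stop on an object; "squeeze" is the grip in N (left out, the last holds). Time passes only in rows, so rows that do not move let the fingers close, or fill a call up. It gives the time, the measured TCP pose, the force and the opening at its end, in the units of the state.
- robot.observe(): the state, without advancing time (a new reading comes with each control period).
- get_image(name): name is "scene" or "top" or "wrist"; returns a dict with "frame" (384x512x3 uint8, red, green, blue), "mtx" (3x3 intrinsics, pixels), "R" (3x3) and "t" (3): a world point X has camera coordinates R X + t. Camera axes: x right, y down, z forward; pixel columns grow to the right and rows downward; lengths in m; the calibration is good to about 2 mm. A picture is of the moment at which its call begins. There is no depth.
- robot.close_job(): hands the job in, once; it reports no verdict.
The state is a dict: "time_s": time; "joints": joint angles; "dq": joint speeds; "effort": joint torques, N m; "ee_pos": TCP position; "eef_rot": TCP orientation; "force": force on the tool from outside, world axes, zero at the start; "wrist_torque": the same for the moment, N m; "grip_width": opening from 0.0 (shut) to 1.0 (fully open).
Only numpy, scipy, OpenCV 4.12 (cv2) and the standard library are available. Lean on these libraries where they do the work, as an engineer would, in place of code of your own. Each camera call takes 0.05 s, during which the arm holds its last target. There are 200 camera calls.

TASK

Clear the washer's catch tray: put the blue tube rack into the white tote so that it stands flat and upright on its floor, and hang the amber bottle upside down on the empty peg of the drying rack, its neck slid over the peg until its mouth sits against the peg's collar. Do not let the bottle fall, and leave the other things on the bench where they are.

Things in the scene. Friction and masses are not known exactly. Their poses are not given: they have to be found in the camera images.
- bottle_center (a point): centre (on the axis, half-way along) of the amber bottle, 150 mm long, about 180 g. It lies level in a cradle in the steel tray, its axis 46 mm above the bench, mouth roughly towards the robot. Own x runs along the bottle from mouth (x = -75 mm) to flat base (x = +75 mm); z is up as it lies. The round body, 60 mm in diameter, reaches from x = -20 to +75 mm; the shoulder from -20 to -37 mm
- bottle_mouth (a point): centre of the bottle's open mouth, at its rim. The neck is 33 mm (lip 35 mm) in diameter outside, 26 mm inside, and 37 mm long; the bottle is hollow, walls 3.5 mm
- bottle: the amber bottle as a whole (same origin and axes as its centre point)
- peg_free: empty blue peg of the white drying rack (fixed). Origin: on the peg's axis at the face of its collar (a disc 40 mm wide), 75 mm above the bench. Own z runs along the peg from collar to tip, 45 degrees from vertical, leaning away from the robot; y is level, along the row of pegs. Diameter 21 mm up to 68 mm from the collar, then tapering to 8 mm at the tip, 90 mm from the collar
- peg_seat (a point): centre of the collar's face (the peg's origin), where the centre of the bottle's mouth belongs. The rack behind the collar is at most 75 mm high. The other peg, 130 mm to one side, carries a green glass bottle 56 mm wide that is fixed and reaches 187 mm above the bench
- tube_rack_center (a point): centre of the blue tube rack, a block 120 mm long (its own x), 46 mm wide (y), 42 mm high (z), about 140 g, standing in the tray beside the bottle, its underside 4 mm above the bench. It may be on either side of the bottle, about 120 mm between their centre lines
- tube_rack: the blue tube rack as a whole; origin: centre of its underside
- tote: open white plastic tote, fixed, 210 mm (own x) by 155 mm (own y, 162 mm over its rims) and 55 mm high, walls and floor 4 mm thick; origin: centre of its underside, on the bench
- tray: shallow steel catch tray in front of the washer, fixed, 210 mm (own x) by 260 mm (own y), rim 14 mm high, floor 4 mm thick; origin: centre of its underside. The bottle lies on two rails 22 mm high, 50 mm over their outer sides, under its body; fingers have free room on both sides of the body
- jar: bystander: clear jar with a red lid, 68 mm wide, 119 mm high; origin: centre of its underside
- beaker: bystander: clear glass beaker, 72 mm wide, 90 mm high; origin: centre of its underside
- tip_box: bystander: cream pipette-tip box 115 x 80 x 45 mm with pale blue tips in it (63 mm high in all); origin: centre of its underside
- cap: bystander: blue screw cap lying flat, 48 mm wide, 18 mm high; origin: centre of its underside
- wash_bottle: bystander: white wash bottle with a red top and a thin bent spout, 68 mm wide, 157 mm high plus spout; origin: centre of its underside

How it is judged:
By the outcome, as a careful person would: the job done as asked, in the order asked, and still so for the second after the job is handed in, with the robot touching nothing.
It also fails if it takes over 67 s, if anything falls off the work surface, if the arm or the gripper's body presses on something with over 40 N, if the wrist force passes 120 N, or if a joint passes its speed limit or range.

## Working session

There is one attempt and no reset: what is moved stays moved. The work goes in short steps, Python scripts to look and compute and a tool call to move; the robot and the scene stay as the last step left them, time stands still between calls to the robot, and variables do not carry over. Pictures are saved under pics/ and viewed, about 8 in all and at most 12, crops included, and the job is handed in when it is done.

Besides the shell and the picture viewer there is one more tool, called after ">>>" by a JSON object that holds its "api" and its "payload". jog_arm: Moves the arm, as the interface text tells. Its arguments: {"type":"object","properties":{"targets":{"type":"array","items":{"type":"object","properties":{"x":{"type":"number"},"y":{"type":"number"},"z":{"type":"number"},"spin":{"type":"number"},"gripper":{"type":"number"}}}},"squeeze":{"type":"number"}},"required":["targets"]}

```bash
ls; mkdir -p pics; cat > h.py <<'E'
import numpy as np, cv2
from plant import robot, get_image
def cam(n): 
    d=get_image(n); return d
def ray(d,u,v,z):
    """world point at height z seen at pixel u,v"""
    R,t,K=map(np.array,(d['R'],d['t'],d['mtx'])); t=t.ravel()
    c=-R.T@t; r=R.T@np.linalg.solve(K,[u,v,1.]); return c+r*(z-c[2])/r[2]
def proj(d,X):
    R,t,K=map(np.array,(d['R'],d['t'],d['mtx'])); p=K@(R@np.array(X)+t.ravel()); return p[:2]/p[2]
def save(d,n,s=1.5,crop=None):
    f=d['frame'][:,:,::-1]
    if crop: f=f[crop[1]:crop[3],crop[0]:crop[2]]
    cv2.imwrite('pics/'+n+'.png',cv2.resize(f,None,fx=s,fy=s,interpolation=cv2.INTER_CUBIC))
E
python3 - <<'E'
from h import *
import pickle
print(robot.observe()); print([a for a in dir(robot) if a[0]!='_'])
D={}
for n in ('scene','top'):
    d=cam(n); D[n]=d; save(d,n+'0')
    print(n,-np.array(d['R']).T@np.array(d['t']).ravel(),np.array(d['mtx']).round(0).tolist())
pickle.dump(D,open('D0.pkl','wb'))
E
```

```text
pics
{'time_s': 0.0, 'joints': array([-7.25936282e+01,  1.49368521e+01, -7.98700456e+00,  6.71925551e+01,
        9.48584261e-04,  8.99994984e+01]), 'dq': array([ 0.00643268, -0.02728301,  0.00612394,  0.04859903, -0.06628527,
        0.0277632 ]), 'effort': array([-2.89860345e-04, -4.05677783e+01,  2.53922188e+01,  1.85960328e-02,
       -3.88622002e-04, -2.99517041e-06]), 'ee_pos': array([ 0.15684471, -0.50027937,  0.23044648]), 'eef_rot': array([-1.79883588e+02, -9.49601437e-04,  1.74068715e+01]), 'force': array([ 0.39857987,  0.78789371, -0.30478409]), 'wrist_torque': array([-0.00039731, -0.02859408,  0.03488054]), 'grip_width': 0.9997568479600955}
['Unreachable', 'close_job', 'observe']
scene [ 1.42220973 -0.25301976  0.71006226] [[382.0, 0.0, 261.0], [0.0, 382.0, 192.0], [0.0, 0.0, 1.0]]
top [0.46666125 0.00916494 0.99905413] [[356.0, 0.0, 264.0], [0.0, 356.0, 188.0], [0.0, 0.0, 1.0]]
```

View pics/scene0.png

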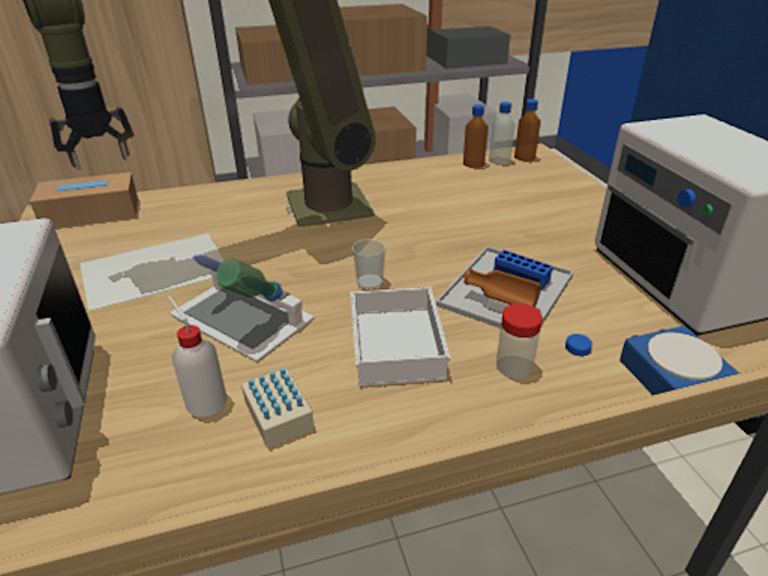

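View pics/top0.png

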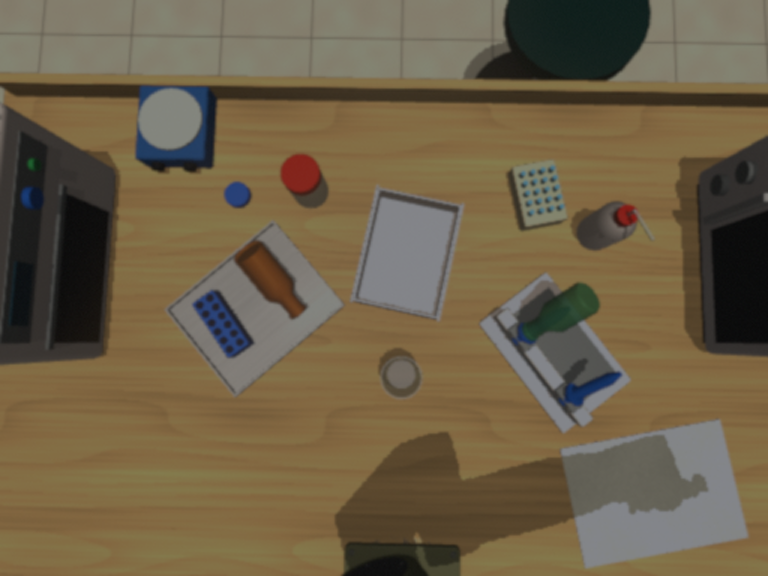

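```bash
python3 - <<'E'
from h import *
import pickle
D=pickle.load(open('D0.pkl','rb')); d=D['top']
def P(u,v,z): return ray(d,u/1.5,v/1.5,z).round(3)[:2]
f=d['frame'].astype(int); r,g,b=f[...,0],f[...,1],f[...,2]
def blob(m,box):
    M=np.zeros(m.shape,np.uint8); x0,y0,x1,y1=[int(k/1.5) for k in box]; M[y0:y1,x0:x1]=m[y0:y1,x0:x1]*255
    c=np.vstack(cv2.findContours(M,cv2.RETR_EXTERNAL,cv2.CHAIN_APPROX_NONE)[0]); return cv2.minAreaRect(c),M
rk,_=blob((b>r+25)&(b>g+15),(185,280,262,370)); print('rack',rk)
for c in cv2.boxPoints(rk): print(P(*(c*1.5),.046))
print('rack c',P(rk[0][0]*1.5,rk[0][1]*1.5,.046))
bt,M=blob((r>b+45)&(g<110)&(r>g+25),(225,230,320,330)); print('bottle',bt)
for c in cv2.boxPoints(bt): print(P(*(c*1.5),.046))
print('bottle c',P(bt[0][0]*1.5,bt[0][1]*1.5,.046))
print('tote',[P(*c,.055) for c in ((377,188),(463,206),(439,319),(352,299))])
print('tray',[P(*c,.014) for c in ((274,223),(343,305),(237,394),(167,310))])
print('collar',P(573,396,.075),'tip',P(620,375,.139),'collar2',P(524,332,.075),'beaker',P(402,372,.09),'jar',P(300,174,.119))
E
```

```text
rack ((146.8845977783203, 215.576904296875), (44.09866714477539, 17.47305679321289), 56.3099365234375)
[0.522 0.385]
[0.549 0.347]
[0.452 0.276]
[0.426 0.314]
rack c [0.487 0.331]
bottle ((182.64468383789062, 185.525390625), (50.870391845703125, 62.48366165161133), 85.91438293457031)
[0.631 0.331]
[0.647 0.161]
[0.509 0.147]
[0.494 0.314]
bottle c [0.57  0.238]
tote [array([0.737, 0.056]), array([ 0.707, -0.1  ]), array([ 0.502, -0.059]), array([0.535, 0.096])]
tray [array([0.678, 0.25 ]), array([0.526, 0.116]), array([0.36 , 0.304]), array([0.51 , 0.442])]
collar [ 0.375 -0.287] tip [ 0.416 -0.341] collar2 [ 0.482 -0.204] beaker [0.411 0.005] jar [0.741 0.184]
```

```bash
python3 - <<'E'
from h import *
import pickle
D=pickle.load(open('D0.pkl','rb'))
save(D['top'],'crop1',4,(320,175,430,295))
E
```

```text
(no output)
```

View pics/crop1.png

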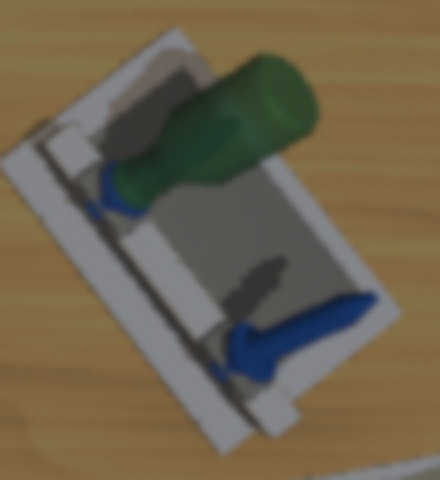

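>>> {"api": "jog_arm", "payload": {"targets": [{"x": 2.6, "y": -3.2}, {"x": 2.6, "y": -3.2}, {"x": 2.6, "y": -3.2}, {"x": 2.6, "y": -3.2}, {"x": 2.6, "y": -3.2}, {"x": 2.6, "y": -3.2}, {"x": 2.6, "y": -3.2}, {"x": 2.6, "y": -3.2}]}}

```text
$.targets[0]: bad value
```

>>> {"api": "jog_arm", "payload": {"targets": [{"x": 2.6, "y": -3.2}, {"x": 2.6, "y": -3.2}, {"x": 2.6, "y": -3.2}, {"x": 2.6, "y": -3.2}, {"x": 2.6, "y": -3.2}, {"x": 2.6, "y": -3.2}, {"spin": -7}, {"spin": -7}]}}

```text
$.targets[0]: bad value
```

```bash
cat >> h.py <<'E'
from scipy.spatial.transform import Rotation as Ro
def go(x,y,z,yaw=None):
    s=robot.observe(); R=Ro.from_euler('xyz',s['eef_rot'],degrees=True).as_matrix(); p=np.array(s['ee_pos'])
    dl=R.T@(np.array([x,y,z])-p)*100
    print('t %.2f'%s['time_s'],'pos',p.round(4),'rot',np.round(s['eef_rot'],1),'grip %.3f'%s['grip_width'],'F',np.round(s['force'],1),'T',np.round(s['wrist_torque'],2))
    print('j',np.round(s['joints'],1),'zdir',R[:,2].round(3)); print('delta cm',dl.round(2), '' if yaw is None else 'spin %.1f'%-((yaw-s['eef_rot'][2]+90)%180-90))
E
python3 - <<'E'
from h import *
go(.487,.331,.15,36.2)
E
```

```text
t 0.10 pos [ 0.1569 -0.5004  0.2305] rot [-179.9    0.    17.4] grip 1.002 F [ 0.6  0.4 -0.4] T [-0.01  0.02 -0.01]
j [-72.6  14.9  -8.   67.2  -0.   90. ] zdir [-0.001  0.002 -1.   ]
delta cm [ 56.37 -69.44   8.18] spin -18.8
```

>>> {"api": "jog_arm", "payload": {"targets": [{"x": 2.6, "y": -3.2, "z": 0, "spin": 0, "gripper": 1}, {"x": 2.6, "y": -3.2, "z": 0, "spin": 0, "gripper": 1}, {"x": 2.6, "y": -3.2, "z": 0, "spin": 0, "gripper": 1}, {"x": 2.6, "y": -3.2, "z": 0, "spin": 0, "gripper": 1}, {"x": 2.6, "y": -3.2, "z": 0, "spin": 0, "gripper": 1}, {"x": 2.6, "y": -3.2, "z": 0, "spin": 0, "gripper": 1}, {"x": 2.6, "y": -3.2, "z": 0, "spin": 0, "gripper": 1}, {"x": 2.6, "y": -3.2, "z": 0, "spin": 0, "gripper": 1}]}}

```text
time_s: 0.77
ee_pos: [0.2782, -0.1948, 0.2257]
eef_rot: [-179.8, 0.1, 16.5]
force: [0.9, -0.0, 0.7]
grip_width: 1.001
```

>>> {"api": "jog_arm", "payload": {"targets": [{"x": 2.6, "y": -3.2, "z": 0, "spin": 0, "gripper": 1}, {"x": 2.6, "y": -3.2, "z": 0, "spin": 0, "gripper": 1}, {"x": 2.6, "y": -3.2, "z": 0, "spin": 0, "gripper": 1}, {"x": 2.6, "y": -3.2, "z": 0, "spin": 0, "gripper": 1}, {"x": 2.6, "y": -3.2, "z": 0, "spin": 0, "gripper": 1}, {"x": 2.6, "y": -3.2, "z": 0, "spin": 0, "gripper": 1}, {"x": 0, "y": 0, "z": 0, "spin": -6, "gripper": 1}, {"x": 0, "y": 0, "z": 0, "spin": -6, "gripper": 1}]}}

```text
time_s: 1.43
ee_pos: [0.3725, 0.0465, 0.2254]
eef_rot: [-179.8, -0.2, 29.5]
force: [-0.2, 0.1, 0.2]
grip_width: 1.004
```

```bash
python3 - <<'E'
from h import *
go(.487,.331,.15,36.2)
E
```

```text
t 1.43 pos [0.3725 0.0465 0.2254] rot [-179.8   -0.2   29.5] grip 1.004 F [-0.2  0.1  0.2] T [-0.06  0.03 -0.07]
j [  6.9   0.3 -26.3  63.3   0.3 157.4] zdir [ 0.001  0.005 -1.   ]
delta cm [ 23.96 -19.08   7.69] spin -6.7
```

>>> {"api": "jog_arm", "payload": {"targets": [{"x": 0, "y": 0, "z": 0, "spin": -7.1, "gripper": 1}, {"x": 0, "y": 0, "z": 0, "spin": -7.1, "gripper": 1}, {"x": 0, "y": 0, "z": 0, "spin": -7.1, "gripper": 1}, {"x": 0, "y": 0, "z": 0, "spin": -7.1, "gripper": 1}, {"x": 0, "y": 0, "z": 0, "spin": -7.1, "gripper": 1}, {"x": 0, "y": 0, "z": 0, "spin": -7.1, "gripper": 1}, {"x": 0, "y": 0, "z": 0, "spin": -7.1, "gripper": 1}, {"x": 0, "y": 0, "z": 0, "spin": -7.1, "gripper": 1}]}}

```text
time_s: 2.1
ee_pos: [0.3697, 0.0498, 0.2224]
eef_rot: [-179.6, -0.2, 86.5]
force: [1.1, 0.2, 0.4]
grip_width: 1.003
```

>>> {"api": "jog_arm", "payload": {"targets": [{"x": 0, "y": 0, "z": 0, "spin": -7.1, "gripper": 1}, {"x": 0, "y": 0, "z": 0, "spin": -7.1, "gripper": 1}, {"x": 0, "y": 0, "z": 0, "spin": -7.1, "gripper": 1}, {"x": 0, "y": 0, "z": 0, "spin": -7.1, "gripper": 1}, {"x": 0, "y": 0, "z": 0, "spin": -7.1, "gripper": 1}, {"x": 0, "y": 0, "z": 0, "spin": -7.1, "gripper": 1}, {"x": 0, "y": 0, "z": 0, "spin": -7.1, "gripper": 1}, {"x": 0, "y": 0, "z": 0, "spin": -7.1, "gripper": 1}]}}

```text
time_s: 2.77
ee_pos: [0.3662, 0.0494, 0.2196]
eef_rot: [-179.7, -0.8, 143.8]
force: [0.6, -0.4, 0.4]
grip_width: 0.997
```

>>> {"api": "jog_arm", "payload": {"targets": [{"x": 0, "y": 0, "z": 0, "spin": -7.1, "gripper": 1}, {"x": 0, "y": 0, "z": 0, "spin": -7.1, "gripper": 1}, {"x": 0, "y": 0, "z": 0, "spin": -7.1, "gripper": 1}, {"x": 0, "y": 0, "z": 0, "spin": -7.1, "gripper": 1}, {"x": 0, "y": 0, "z": 0, "spin": -7.1, "gripper": 1}, {"x": 0, "y": 0, "z": 0, "spin": -7.1, "gripper": 1}, {"x": 0, "y": 0, "z": 0, "spin": -7.1, "gripper": 1}, {"x": 0, "y": 0, "z": 0, "spin": -7.1, "gripper": 1}]}}

```text
time_s: 3.43
ee_pos: [0.3627, 0.0489, 0.2169]
eef_rot: [179.4, -1.1, -158.9]
force: [-0.0, -1.2, 0.2]
grip_width: 1.003
```

```bash
python3 - <<'E'
from h import *
go(.487,.331,.18,36.2)
E
```

```text
t 3.43 pos [0.3627 0.0489 0.2169] rot [ 179.4   -1.1 -158.9] grip 1.003 F [-0.  -1.2  0.2] T [-0.03 -0.05  0.03]
j [  7.4   0.6 -27.4  63.2   0.3 -13.7] zdir [-0.021  0.002 -1.   ]
delta cm [-21.83  21.79   3.49] spin -15.1
```

>>> {"api": "jog_arm", "payload": {"targets": [{"x": -2.8, "y": 2.8, "z": 0, "spin": 0, "gripper": 1}, {"x": -2.8, "y": 2.8, "z": 0, "spin": 0, "gripper": 1}, {"x": -2.8, "y": 2.8, "z": 0, "spin": 0, "gripper": 1}, {"x": -2.8, "y": 2.8, "z": 0, "spin": 0, "gripper": 1}, {"x": -2.8, "y": 2.8, "z": 0, "spin": 0, "gripper": 1}, {"x": -2.8, "y": 2.8, "z": 0, "spin": 0, "gripper": 1}, {"x": -1, "y": 1, "z": 0, "spin": -7, "gripper": 1}, {"x": 0, "y": 0, "z": 0, "spin": -7, "gripper": 1}]}}

```text
time_s: 4.1
ee_pos: [0.466, 0.2873, 0.2102]
eef_rot: [179.2, -1.2, -144.7]
force: [0.1, 0.5, -0.5]
grip_width: 0.998
```

```bash
python3 - <<'E'
from h import *
import pickle
go(.487,.331,.18,36.2)
d=cam('wrist'); save(d,'w1'); pickle.dump(d,open('W1.pkl','wb'))
print(-np.array(d['R']).T@np.array(d['t']).ravel())
E
```

```text
t 4.10 pos [0.466  0.2873 0.2102] rot [ 179.2   -1.2 -144.7] grip 0.998 F [ 0.1  0.5 -0.5] T [-0.01  0.   -0.03]
j [31.2 18.6 -5.9 66.8  0.7 -4.1] zdir [-0.025 -0.001 -1.   ]
delta cm [-4.31  2.31  2.96] spin -0.9
[0.40749099 0.24371793 0.3528854 ]
```

View pics/w1.png

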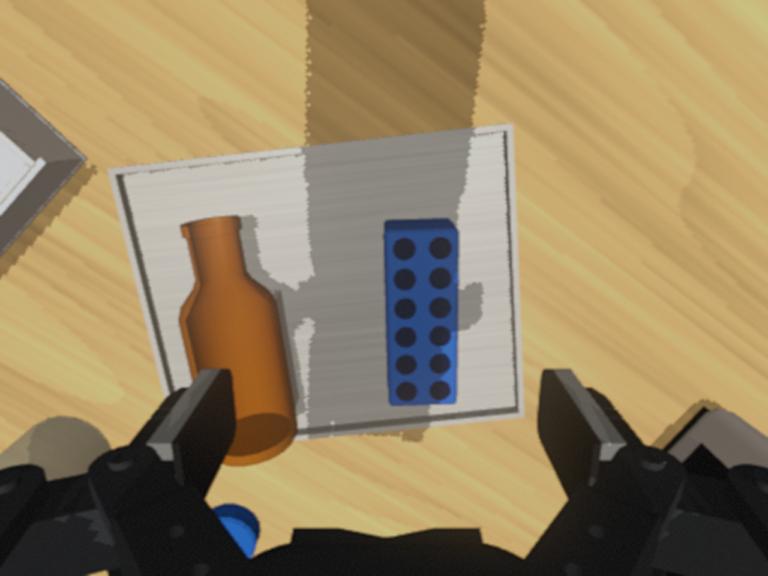

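```bash
python3 - <<'E'
from h import *
import pickle
d=pickle.load(open('W1.pkl','rb'))
P=lambda u,v,z: ray(d,u/1.5,v/1.5,z)[:2]
c=np.array([P(*q,.046) for q in ((386,229),(458,230),(456,404),(389,404))]); print(c.round(4),c.mean(0).round(4))
a=(c[3]+c[2]-c[0]-c[1]); print('len',np.linalg.norm(a)/2,'yaw',np.degrees(np.arctan2(a[1],a[0])))
m=P(211,222,.046); b=P(265,438,.046); v=b-m; print('bottle',m,b,np.linalg.norm(v),np.degrees(np.arctan2(v[1],v[0])))
for q in ((183,235),(241,235),(196,270),(245,270),(181,318),(280,318),(192,360),(287,360)): print(q,P(*q,.046).round(4))
go(*c.mean(0),.02,np.degrees(np.arctan2(a[1],a[0])))
E
```

```text
[[0.4503 0.2797]
 [0.4259 0.3154]
 [0.5194 0.3853]
 [0.5447 0.3489]] [0.4851 0.3323]
len 0.11689176724793915 yaw 36.518235173399944
bottle [0.50676899 0.19210928] [0.61306339 0.29520119] 0.14807579017325936 44.12374851994365
(183, 235) [0.5232 0.1824]
(241, 235) [0.5033 0.2107]
(196, 270) [0.5376 0.1995]
(245, 270) [0.5205 0.2239]
(181, 318) [0.5701 0.2073]
(280, 318) [0.5347 0.2579]
(192, 360) [0.5912 0.227 ]
(287, 360) [0.5565 0.2768]
t 4.15 pos [0.4655 0.2865 0.21  ] rot [ 179.2   -1.2 -144.5] grip 0.996 F [-0.   0.9  0.4] T [ 0.05 -0.04  0.06]
j [31.2 18.5 -6.  66.8  0.7 -4.3] zdir [-0.026 -0.001 -1.   ]
delta cm [-4.67  2.33 18.94] spin -1.0
```

>>> {"api": "jog_arm", "payload": {"targets": [{"x": -2.4, "y": 1.2, "z": 0, "spin": -1, "gripper": 1}, {"x": -2.4, "y": 1.2, "z": 0, "spin": 0, "gripper": 1}, {"x": 0, "y": 0, "z": 3, "spin": 0, "gripper": 1}, {"x": 0, "y": 0, "z": 3, "spin": 0, "gripper": 1}, {"x": 0, "y": 0, "z": 3, "spin": 0, "gripper": 1}, {"x": 0, "y": 0, "z": 3, "spin": 0, "gripper": 1}, {"x": 0, "y": 0, "z": 0, "spin": 0, "gripper": 1}, {"x": 0, "y": 0, "z": 0, "spin": 0, "gripper": 1}]}}

```text
time_s: 4.82
ee_pos: [0.4866, 0.3333, 0.0847]
eef_rot: [179.3, -1.4, -144.6]
force: [-0.1, 0.5, 0.8]
grip_width: 1.004
```

```bash
python3 - <<'E'
from h import *
go(.4858,.332,.016,36.5)
E
```

```text
t 4.82 pos [0.4866 0.3333 0.0847] rot [ 179.3   -1.4 -144.6] grip 1.004 F [-0.1  0.5  0.8] T [ 0.03 -0.04  0.  ]
j [ 34.   27.6 -11.4  52.5   0.7  -1.4] zdir [-0.027 -0.004 -1.   ]
delta cm [-0.02 -0.14  6.87] spin -1.1
```

>>> {"api": "jog_arm", "payload": {"targets": [{"x": 0, "y": -0.1, "z": 2.5, "spin": -1, "gripper": 1}, {"x": 0, "y": 0, "z": 2.4, "spin": 0, "gripper": 1}, {"x": 0, "y": 0, "z": 1.7, "spin": 0, "gripper": 1}, {"x": 0, "y": 0, "z": 0, "spin": 0, "gripper": 0.4}, {"x": 0, "y": 0, "z": 0, "spin": 0, "gripper": 0.3}, {"x": 0, "y": 0, "z": 0, "spin": 0, "gripper": 0.3}, {"x": 0, "y": 0, "z": 0, "spin": 0, "gripper": 0.3}, {"x": 0, "y": 0, "z": 0, "spin": 0, "gripper": 0.3}], "squeeze": 40}}

```text
time_s: 5.48
ee_pos: [0.4925, 0.3346, 0.0311]
eef_rot: [179.3, -0.5, -144.1]
force: [-0.2, -0.7, -1.5]
grip_width: 0.523
```

>>> {"api": "jog_arm", "payload": {"targets": [{"x": 0, "y": 0, "z": 0, "spin": 0, "gripper": 0.3}, {"x": 0, "y": 0, "z": 0, "spin": 0, "gripper": 0.3}, {"x": 0, "y": 0, "z": 0, "spin": 0, "gripper": 0.3}, {"x": 0, "y": 0, "z": -1, "spin": 0, "gripper": 0.3}, {"x": 0, "y": 0, "z": -2, "spin": 0, "gripper": 0.3}, {"x": 0, "y": 0, "z": -3, "spin": 0, "gripper": 0.3}, {"x": 0, "y": 0, "z": -3, "spin": 0, "gripper": 0.3}, {"x": 0, "y": 0, "z": -3, "spin": 0, "gripper": 0.3}]}}

```text
time_s: 6.15
ee_pos: [0.4893, 0.3306, 0.1514]
eef_rot: [179.3, -1.3, -144.1]
force: [0.4, -0.1, -2.1]
grip_width: 0.53
```

```bash
python3 - <<'E'
from h import *
go(.620,-.002,.15,-11.3)
E
```

```text
t 6.15 pos [0.4893 0.3306 0.1514] rot [ 179.3   -1.3 -144.1] grip 0.530 F [ 0.4 -0.1 -2.1] T [ 0.04 -0.06  0.05]
j [33.7 24.7 -5.4 61.3  0.6 -2.2] zdir [-0.026 -0.004 -1.   ]
delta cm [  8.9  -34.61  -0.07] spin 47.2
```

>>> {"api": "jog_arm", "payload": {"targets": [{"x": 1, "y": -3.9, "z": 0, "spin": 0, "gripper": 0.3}, {"x": 1, "y": -3.9, "z": 0, "spin": 0, "gripper": 0.3}, {"x": 1, "y": -3.9, "z": 0, "spin": 0, "gripper": 0.3}, {"x": 1, "y": -3.9, "z": 0, "spin": 0, "gripper": 0.3}, {"x": 1, "y": -3.9, "z": 0, "spin": 0, "gripper": 0.3}, {"x": 1, "y": -3.9, "z": 0, "spin": 0, "gripper": 0.3}, {"x": 1, "y": -3.9, "z": 0, "spin": 0, "gripper": 0.3}, {"x": 1, "y": -3.9, "z": 0, "spin": 0, "gripper": 0.3}]}}

```text
time_s: 6.82
ee_pos: [0.617, 0.0339, 0.1652]
eef_rot: [179.3, 0.1, -143.1]
force: [0.6, 0.3, -1.8]
grip_width: 0.529
```

>>> {"api": "jog_arm", "payload": {"targets": [{"x": 0.5, "y": -2.5, "z": 0, "spin": 6.5, "gripper": 0.3}, {"x": 0, "y": 0, "z": 0, "spin": 6.5, "gripper": 0.3}, {"x": 0, "y": 0, "z": 0, "spin": 6.5, "gripper": 0.3}, {"x": 0, "y": 0, "z": 0, "spin": 6.5, "gripper": 0.3}, {"x": 0, "y": 0, "z": 0, "spin": 6.5, "gripper": 0.3}, {"x": 0, "y": 0, "z": 0, "spin": 6.5, "gripper": 0.3}, {"x": 0, "y": 0, "z": 0, "spin": 6.5, "gripper": 0.3}, {"x": 0, "y": 0, "z": 0, "spin": 0, "gripper": 0.3}]}}

```text
time_s: 7.48
ee_pos: [0.631, -0.0041, 0.169]
eef_rot: [179.7, -0.2, 168.3]
force: [0.3, 0.4, -1.5]
grip_width: 0.529
```

```bash
python3 - <<'E'
from h import *
go(.620,-.002,.033,-11.3)
E
```

```text
t 7.48 pos [ 0.631  -0.0041  0.169 ] rot [179.7  -0.2 168.3] grip 0.529 F [ 0.3  0.4 -1.5] T [ 0.01 -0.08 -0.  ]
j [-0.5 27.1  1.3 64.4  0.4 11.2] zdir [-0.002  0.006 -1.   ]
delta cm [ 1.08 -0.1  13.61] spin -0.4
```

>>> {"api": "jog_arm", "payload": {"targets": [{"x": 1, "y": 0, "z": 2, "spin": 0, "gripper": 0.3}, {"x": 0, "y": 0, "z": 3, "spin": 0, "gripper": 0.3}, {"x": 0, "y": 0, "z": 3, "spin": 0, "gripper": 0.3}, {"x": 0, "y": 0, "z": 3, "spin": 0, "gripper": 0.3}, {"x": 0, "y": 0, "z": 1, "spin": 0, "gripper": 0.3}, {"x": 0, "y": 0, "z": 0.5, "spin": 0, "gripper": 0.3}, {"x": 0, "y": 0, "z": 0, "spin": 0, "gripper": 0.3}, {"x": 0, "y": 0, "z": 0, "spin": 0, "gripper": 0.3}]}}

```text
time_s: 8.15
ee_pos: [0.6246, -0.001, 0.0471]
eef_rot: [179.6, 0.3, 169.4]
force: [-0.6, -0.0, -2.1]
grip_width: 0.526
```

```bash
python3 - <<'E'
from h import *
go(.620,-.002,.033,-11.3)
E
```

```text
t 8.15 pos [ 0.6246 -0.001   0.0471] rot [179.6   0.3 169.4] grip 0.526 F [-0.6 -0.  -2.1] T [0.   0.01 0.  ]
j [ -0.3  31.3 -10.9  47.4   0.3  10.3] zdir [ 0.007  0.006 -1.   ]
delta cm [ 0.44 -0.2   1.41] spin 0.7
```

>>> {"api": "jog_arm", "payload": {"targets": [{"x": 0, "y": 0, "z": 0.6, "spin": 0, "gripper": 0.3}, {"x": 0, "y": 0, "z": 0.6, "spin": 0, "gripper": 0.3}, {"x": 0, "y": 0, "z": 0.3, "spin": 0, "gripper": 0.3}, {"x": 0, "y": 0, "z": 0.2, "spin": 0, "gripper": 0.3}, {"x": 0, "y": 0, "z": 0.2, "spin": 0, "gripper": 0.3}, {"x": 0, "y": 0, "z": 0, "spin": 0, "gripper": 0.3}, {"x": 0, "y": 0, "z": 0, "spin": 0, "gripper": 0.3}, {"x": 0, "y": 0, "z": 0, "spin": 0, "gripper": 0.3}]}}

```text
time_s: 8.82
ee_pos: [0.6302, -0.0009, 0.0328]
eef_rot: [179.5, 1.0, 169.5]
force: [0.1, -0.3, -2.1]
grip_width: 0.528
```

```bash
python3 - <<'E'
from h import *
go(.620,-.002,.033,-11.3)
E
```

```text
t 8.82 pos [ 0.6302 -0.0009  0.0328] rot [179.5   1.  169.5] grip 0.528 F [ 0.1 -0.3 -2.1] T [ 0.02  0.07 -0.02]
j [ -0.3  32.2 -11.8  45.    0.3  10.3] zdir [ 0.019  0.006 -1.   ]
delta cm [ 0.98 -0.29 -0.04] spin 0.8
```

>>> {"api": "jog_arm", "payload": {"targets": [{"x": 0.6, "y": 0, "z": 0.3, "spin": 0, "gripper": 0.3}, {"x": 0, "y": 0, "z": 0.2, "spin": 0, "gripper": 0.3}, {"x": 0, "y": 0, "z": 0.2, "spin": 0, "gripper": 0.3}, {"x": 0, "y": 0, "z": 0, "spin": 0, "gripper": 0.3}, {"x": 0, "y": 0, "z": 0, "spin": 0, "gripper": 0.3}, {"x": 0, "y": 0, "z": 0, "spin": 0, "gripper": 0.3}, {"x": 0, "y": 0, "z": 0, "spin": 0, "gripper": 0.3}, {"x": 0, "y": 0, "z": 0, "spin": 0, "gripper": 0.3}]}}

```text
time_s: 9.48
ee_pos: [0.6252, 0.0002, 0.0293]
eef_rot: [179.4, 1.3, 169.5]
force: [0.5, -0.2, 0.4]
grip_width: 0.525
```

```bash
python3 - <<'E'
from h import *
go(.620,-.002,.033,-11.3)
E
```

```text
t 9.48 pos [6.252e-01 2.000e-04 2.930e-02] rot [179.4   1.3 169.5] grip 0.525 F [ 0.5 -0.2  0.4] T [0.01 0.09 0.02]
j [ -0.2  31.8 -13.2  43.7   0.3  10.4] zdir [ 0.024  0.006 -1.   ]
delta cm [ 0.47 -0.31 -0.38] spin 0.8
```

>>> {"api": "jog_arm", "payload": {"targets": [{"x": 0, "y": 0, "z": 0, "spin": 0, "gripper": 0.8}, {"x": 0, "y": 0, "z": 0, "spin": 0, "gripper": 0.8}, {"x": 0, "y": 0, "z": 0, "spin": 0, "gripper": 0.8}, {"x": 0, "y": 0, "z": 0, "spin": 0, "gripper": 0.8}, {"x": 0, "y": 0, "z": -1, "spin": 0, "gripper": 0.8}, {"x": 0, "y": 0, "z": -3, "spin": 0, "gripper": 0.8}, {"x": 0, "y": 0, "z": -4, "spin": 0, "gripper": 1}, {"x": 0, "y": 0, "z": -4, "spin": 0, "gripper": 1}]}}

```text
time_s: 10.15
ee_pos: [0.6147, -0.0003, 0.1434]
eef_rot: [179.6, 0.0, 169.5]
force: [0.6, 0.2, -0.4]
grip_width: 0.998
```

>>> {"api": "jog_arm", "payload": {"targets": [{"x": 0, "y": 0, "z": -4, "spin": 0, "gripper": 1}, {"x": 0, "y": 0, "z": -4, "spin": 0, "gripper": 1}, {"x": 0, "y": 0, "z": -4, "spin": 0, "gripper": 1}, {"x": 0, "y": 0, "z": -4, "spin": 0, "gripper": 1}, {"x": 0, "y": 0, "z": -4, "spin": 0, "gripper": 1}, {"x": 0, "y": 0, "z": -4, "spin": 0, "gripper": 1}, {"x": 0, "y": 0, "z": -4, "spin": 0, "gripper": 1}, {"x": 0, "y": 0, "z": -4, "spin": 0, "gripper": 1}]}}

```text
time_s: 10.82
ee_pos: [0.607, -0.0022, 0.4756]
eef_rot: [179.6, 0.5, 169.5]
force: [2.9, 0.2, 0.3]
grip_width: 0.997
```

```bash
python3 - <<'E'
from h import *
go(.58,.23,.2,44)
d=cam('wrist'); save(d,'w2',1.2)
E
```

```text
t 10.82 pos [ 0.607  -0.0022  0.4756] rot [179.6   0.5 169.5] grip 0.997 F [2.9 0.2 0.3] T [ 0.01 -0.17 -0.04]
j [ -0.4  27.9  49.2 110.8   0.3  10.1] zdir [ 0.011  0.006 -1.   ]
delta cm [ 7.14 22.12 27.66] spin -54.5
```

View pics/w2.png

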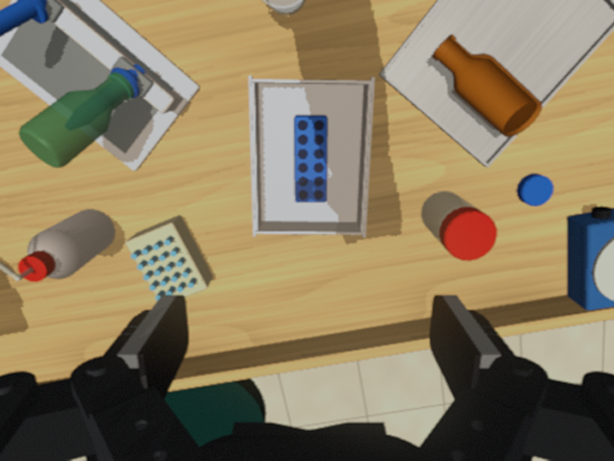

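>>> {"api": "jog_arm", "payload": {"targets": [{"x": 0, "y": 0, "z": -3, "spin": 0, "gripper": 1}, {"x": 0, "y": 0, "z": -3, "spin": 0, "gripper": 1}, {"x": 0, "y": 0, "z": -3, "spin": 0, "gripper": 1}, {"x": 0, "y": 0, "z": -3, "spin": 0, "gripper": 1}, {"x": 0, "y": 0, "z": -3, "spin": 0, "gripper": 1}, {"x": 0, "y": 0, "z": -3, "spin": 0, "gripper": 1}, {"x": 0, "y": 0, "z": -3, "spin": 0, "gripper": 1}, {"x": 0, "y": 0, "z": -3, "spin": 0, "gripper": 1}]}}

```text
time_s: 11.53
ee_pos: [0.5355, -0.0028, 0.5983]
eef_rot: [178.2, 7.9, 169.4]
force: [-1.3, 0.1, 0.3]
grip_width: 0.998
```

```bash
python3 - <<'E'
from h import *
go(.58,.23,.2,44)
E
```

```text
t 11.53 pos [ 0.5355 -0.0028  0.5983] rot [178.2   7.9 169.4] grip 0.998 F [-1.3  0.1  0.3] T [-0.03  0.15 -0.01]
j [ -0.5  22.1  61.5 121.3   0.4  10. ] zdir [ 0.14   0.005 -0.99 ]
delta cm [ 5.38 22.47 40.18] spin -54.6
```

>>> {"api": "jog_arm", "payload": {"targets": [{"x": 0, "y": 0, "z": 3, "spin": -6.8, "gripper": 1}, {"x": 0, "y": 0, "z": 3, "spin": -6.8, "gripper": 1}, {"x": 0, "y": 0, "z": 3, "spin": -6.8, "gripper": 1}, {"x": 0, "y": 0, "z": 3, "spin": -6.8, "gripper": 1}, {"x": 0, "y": 0, "z": 3, "spin": -6.8, "gripper": 1}, {"x": 0, "y": 0, "z": 3, "spin": -6.8, "gripper": 1}, {"x": 0, "y": 0, "z": 3, "spin": -6.8, "gripper": 1}, {"x": 0, "y": 0, "z": 3, "spin": -6.8, "gripper": 1}]}}

```text
time_s: 12.2
ee_pos: [0.5656, -0.0016, 0.3859]
eef_rot: [-172.4, 7.9, -134.4]
force: [0.9, 0.3, -0.5]
grip_width: 1.005
```

```bash
cat >> h.py <<'E'
def align(g,b,back=.025):
    """delta to bring the point 'back' behind TCP to g, jaws square to direction b"""
    s=robot.observe(); R=Ro.from_euler('xyz',s['eef_rot'],degrees=True).as_matrix(); t=R[:,2]
    go(*(np.array(g)+back*t)); y=np.cross(t,b); a=R.T@y; ang=np.degrees(np.arctan2(-a[0],a[1]))
    print('spin %.1f'%((ang+90)%180-90),'raw %.1f'%ang,'t.b angle %.1f'%np.degrees(np.arccos(t@b/np.linalg.norm(b))))
E
python3 - <<'E'
from h import *
b=np.array([np.cos(np.radians(42.5)),np.sin(np.radians(42.5)),0])
align([.54,.21,.2],b)
E
```

```text
t 12.20 pos [ 0.5656 -0.0016  0.3859] rot [-172.4    7.9 -134.4] grip 1.005 F [ 0.9  0.3 -0.5] T [0.   0.14 0.03]
j [ -0.4   9.5   6.6  76.2   0.4 -45.4] zdir [ 0.19   0.005 -0.982]
delta cm [-10.64  19.17  20.36] 
spin 2.1 raw -177.9 t.b angle 81.7
```

>>> {"api": "jog_arm", "payload": {"targets": [{"x": -1.4, "y": 2.4, "z": 2, "spin": 0, "gripper": 1}, {"x": -1.4, "y": 2.4, "z": 2, "spin": 0, "gripper": 1}, {"x": -1.4, "y": 2.4, "z": 2, "spin": 0, "gripper": 1}, {"x": -1.4, "y": 2.4, "z": 2, "spin": 0, "gripper": 1}, {"x": -1.4, "y": 2.4, "z": 2, "spin": 0, "gripper": 1}, {"x": -1.4, "y": 2.4, "z": 2, "spin": 0, "gripper": 1}, {"x": -1.4, "y": 2.4, "z": 2, "spin": 0, "gripper": 1}, {"x": -1, "y": 2.2, "z": 1, "spin": 0, "gripper": 1}]}}

```text
time_s: 12.87
ee_pos: [0.5254, 0.2099, 0.2224]
eef_rot: [-172.3, 7.8, -134.7]
force: [0.3, 1.1, 0.5]
grip_width: 1.001
```

```bash
python3 - <<'E'
from h import *
import pickle
b=np.array([np.cos(np.radians(42.5)),np.sin(np.radians(42.5)),0])
d=cam('wrist'); save(d,'w3'); pickle.dump(d,open('W3.pkl','wb'))
align([.58,.25,.046],b); print(-np.array(d['R']).T@np.array(d['t']).ravel())
E
```

```text
t 12.92 pos [0.5229 0.2131 0.2205] rot [-172.6    7.7 -134.5] grip 1.000 F [-2.5  3.3 -1.5] T [0.15 0.3  0.08]
j [ 24.6  11.9 -14.7  53.6  -4.2 -20.8] zdir [ 0.185  0.004 -0.983]
delta cm [-4.25  0.88 20.72] 
spin 2.0 raw -178.0 t.b angle 82.0
[0.44507314 0.1567508  0.35096303]
```

View pics/w3.png

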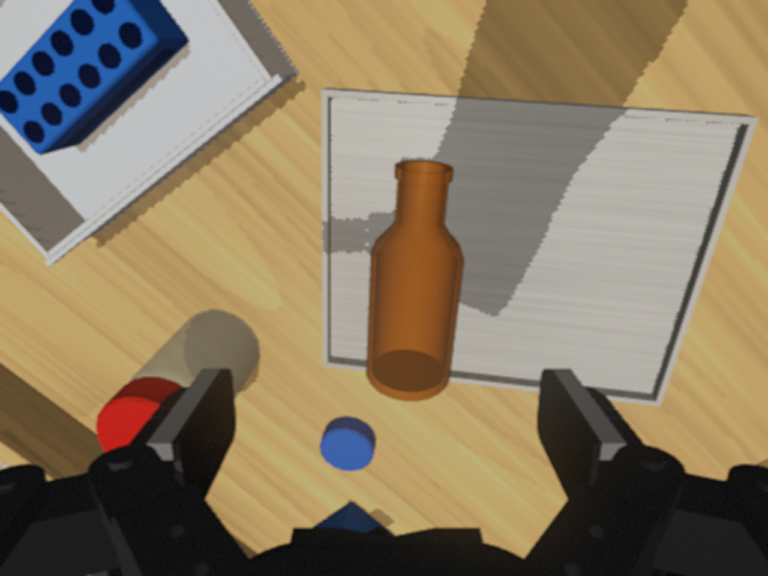

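```bash
python3 - <<'E'
from h import *
import pickle
d=pickle.load(open('W3.pkl','rb')); P=lambda u,v,z=.046: ray(d,u/1.5,v/1.5,z)[:2]
m=P(424,170);bb=P(408,374)
v=bb-m; print(m,bb,np.linalg.norm(v),np.degrees(np.arctan2(v[1],v[0])))
for l,r in (((398,205),(448,205)),((371,265),(463,265)),((369,330),(456,330))):
    print(P(*l),P(*r),(P(*l)+P(*r))/2)
c=bb-v/np.linalg.norm(v)*.05; print('g',c)
align([*c,.046],np.array([*v,0]))
for k in np.linspace(0,1,2): print((proj(d,[*(m+k*v),.046])*1.5).round())
E
```

```text
[0.50776465 0.19289828] [0.61706865 0.28962685] 0.14595814728390877 41.5072180608602
[0.53415106 0.19730405] [0.512107   0.21824467] [0.52312903 0.20777436]
[0.57553247 0.21351232] [0.53199815 0.2534696 ] [0.55376531 0.23349096]
[0.61196758 0.2461724 ] [0.56734611 0.28545685] [0.58965685 0.26581463]
g [0.57962504 0.25649113]
t 12.92 pos [0.5229 0.2131 0.2205] rot [-172.6    7.7 -134.5] grip 1.000 F [-2.5  3.3 -1.5] T [0.15 0.3  0.08]
j [ 24.6  11.9 -14.7  53.6  -4.2 -20.8] zdir [ 0.185  0.004 -0.983]
delta cm [-4.68  1.37 20.71] 
spin 3.0 raw -177.0 t.b angle 81.9
[424. 170.]
[408. 374.]
```

>>> {"api": "jog_arm", "payload": {"targets": [{"x": -2.4, "y": 0.8, "z": 1, "spin": 1.5, "gripper": 1}, {"x": -2.4, "y": 0.8, "z": 2, "spin": 1, "gripper": 1}, {"x": 0, "y": 0, "z": 3, "spin": 0, "gripper": 1}, {"x": 0, "y": 0, "z": 3, "spin": 0, "gripper": 1}, {"x": 0, "y": 0, "z": 3, "spin": 0, "gripper": 1}, {"x": 0, "y": 0, "z": 0, "spin": 0, "gripper": 1}, {"x": 0, "y": 0, "z": 0, "spin": 0, "gripper": 1}, {"x": 0, "y": 0, "z": 0, "spin": 0, "gripper": 1}]}}

```text
time_s: 13.58
ee_pos: [0.5643, 0.2624, 0.1117]
eef_rot: [-172.9, 8.3, -136.7]
force: [0.1, -0.6, -0.1]
grip_width: 1.004
```

```bash
python3 - <<'E'
from h import *
align([.582,.259,.046],np.array([np.cos(np.radians(41.7)),np.sin(np.radians(41.7)),0]))
E
```

```text
t 13.58 pos [0.5643 0.2624 0.1117] rot [-172.9    8.3 -136.7] grip 1.004 F [ 0.1 -0.6 -0.1] T [-0.01  0.21  0.04]
j [ 27.3  21.7 -17.9  40.4  -4.6 -15.9] zdir [ 0.19   0.008 -0.982]
delta cm [-0.1  -0.63  9.28] 
spin 0.5 raw -179.5 t.b angle 81.6
```

>>> {"api": "jog_arm", "payload": {"targets": [{"x": 0, "y": -0.6, "z": 2, "spin": 0.5, "gripper": 1}, {"x": 0, "y": 0, "z": 2, "spin": 0, "gripper": 1}, {"x": 0, "y": 0, "z": 2, "spin": 0, "gripper": 1}, {"x": 0, "y": 0, "z": 1, "spin": 0, "gripper": 1}, {"x": 0, "y": 0, "z": 0.5, "spin": 0, "gripper": 1}, {"x": 0, "y": 0, "z": 0.5, "spin": 0, "gripper": 1}, {"x": 0, "y": 0, "z": 0, "spin": 0, "gripper": 1}, {"x": 0, "y": 0, "z": 0, "spin": 0, "gripper": 1}]}}

```text
time_s: 14.25
ee_pos: [0.593, 0.2621, 0.051]
eef_rot: [-172.5, 9.8, -137.2]
force: [0.1, 0.2, -0.3]
grip_width: 0.998
```

```bash
python3 - <<'E'
from h import *
align([.582,.259,.046],np.array([np.cos(np.radians(41.7)),np.sin(np.radians(41.7)),0]))
E
```

```text
t 14.25 pos [0.593  0.2621 0.051 ] rot [-172.5    9.8 -137.2] grip 0.998 F [ 0.1  0.2 -0.3] T [-0.03  0.22 -0.03]
j [ 26.   26.6 -20.8  31.1  -4.4 -16.6] zdir [ 0.213  0.019 -0.977]
delta cm [1.09 0.56 2.75] 
spin -0.2 raw 179.8 t.b angle 80.1
```

>>> {"api": "jog_arm", "payload": {"targets": [{"x": 0.6, "y": 0.3, "z": 1, "spin": 0, "gripper": 1}, {"x": 0.5, "y": 0.3, "z": 1, "spin": 0, "gripper": 1}, {"x": 0.3, "y": 0, "z": 0.8, "spin": 0, "gripper": 1}, {"x": 0, "y": 0, "z": 0.2, "spin": 0, "gripper": 1}, {"x": 0, "y": 0, "z": 0, "spin": 0, "gripper": 1}, {"x": 0, "y": 0, "z": 0, "spin": 0, "gripper": 1}, {"x": 0, "y": 0, "z": 0, "spin": 0, "gripper": 1}, {"x": 0, "y": 0, "z": 0, "spin": 0, "gripper": 1}]}}

```text
time_s: 14.92
ee_pos: [0.5901, 0.2603, 0.025]
eef_rot: [-172.3, 10.5, -137.2]
force: [0.5, -0.5, 0.5]
grip_width: 1.001
```

```bash
python3 - <<'E'
from h import *
align([.582,.259,.046],np.array([np.cos(np.radians(41.7)),np.sin(np.radians(41.7)),0]))
E
```

```text
t 14.92 pos [0.5901 0.2603 0.025 ] rot [-172.3   10.5 -137.2] grip 1.001 F [ 0.5 -0.5  0.5] T [0.02 0.2  0.05]
j [ 26.   27.8 -23.9  26.2  -4.4 -16.6] zdir [ 0.223  0.024 -0.974]
delta cm [0.29 0.16 0.27] 
spin -0.3 raw 179.7 t.b angle 79.5
```

>>> {"api": "jog_arm", "payload": {"targets": [{"x": 0.2, "y": 0.1, "z": 0.2, "spin": 0, "gripper": 0.5}, {"x": 0, "y": 0, "z": 0, "spin": 0, "gripper": 0.5}, {"x": 0, "y": 0, "z": 0, "spin": 0, "gripper": 0.5}, {"x": 0, "y": 0, "z": 0, "spin": 0, "gripper": 0.5}, {"x": 0, "y": 0, "z": 0, "spin": 0, "gripper": 0.5}, {"x": 0, "y": 0, "z": 0, "spin": 0, "gripper": 0.5}, {"x": 0, "y": 0, "z": 0, "spin": 0, "gripper": 0.5}, {"x": 0, "y": 0, "z": 0, "spin": 0, "gripper": 0.5}], "squeeze": 60}}

```text
time_s: 15.58
ee_pos: [0.5897, 0.2596, 0.0245]
eef_rot: [-172.2, 10.6, -137.2]
force: [-1.2, 0.1, 2.0]
grip_width: 0.686
```

>>> {"api": "jog_arm", "payload": {"targets": [{"x": 0, "y": 0, "z": -1, "spin": 0, "gripper": 0.5}, {"x": 0, "y": 0, "z": -2, "spin": 0, "gripper": 0.5}, {"x": 0, "y": 0, "z": -3, "spin": 0, "gripper": 0.5}, {"x": 0, "y": 0, "z": -3, "spin": 0, "gripper": 0.5}, {"x": 0, "y": 0, "z": -3, "spin": 0, "gripper": 0.5}, {"x": 0, "y": 0, "z": -3, "spin": 0, "gripper": 0.5}, {"x": 0, "y": 0, "z": -3, "spin": 0, "gripper": 0.5}, {"x": 0, "y": 0, "z": -3, "spin": 0, "gripper": 0.5}]}}

```text
time_s: 16.25
ee_pos: [0.5324, 0.2509, 0.229]
eef_rot: [-172.7, 9.3, -137.3]
force: [0.8, 0.3, -1.0]
grip_width: 0.687
```

```bash
python3 - <<'E'
from h import *
go(.4,-.2,.4)
E
```

```text
t 16.25 pos [0.5324 0.2509 0.229 ] rot [-172.7    9.3 -137.3] grip 0.687 F [ 0.8  0.3 -1. ] T [-0.02  0.2   0.02]
j [ 27.8  13.3 -11.9  54.   -4.7 -14.8] zdir [ 0.204  0.015 -0.979]
delta cm [ 37.03 -26.92 -20.11]
```

```bash
python3 - <<'E'
from h import *
go(.25,-.43,.5)
go(.4,.1,.42)
E
```

```text
t 16.25 pos [0.5324 0.2509 0.229 ] rot [-172.7    9.3 -137.3] grip 0.687 F [ 0.8  0.3 -1. ] T [-0.02  0.2   0.02]
j [ 27.8  13.3 -11.9  54.   -4.7 -14.8] zdir [ 0.204  0.015 -0.979]
delta cm [ 61.7  -35.39 -33.3 ] 
t 16.25 pos [0.5324 0.2509 0.229 ] rot [-172.7    9.3 -137.3] grip 0.687 F [ 0.8  0.3 -1. ] T [-0.02  0.2   0.02]
j [ 27.8  13.3 -11.9  54.   -4.7 -14.8] zdir [ 0.204  0.015 -0.979]
delta cm [ 16.62  -4.9  -21.62]
```

>>> {"api": "jog_arm", "payload": {"targets": [{"x": 3.0, "y": -1.7, "z": -1.9, "spin": 0, "gripper": 0.5}, {"x": 3.0, "y": -1.7, "z": -1.9, "spin": 0, "gripper": 0.5}, {"x": 3.0, "y": -1.7, "z": -1.9, "spin": 0, "gripper": 0.5}, {"x": 3.0, "y": -1.7, "z": -1.9, "spin": 0, "gripper": 0.5}, {"x": 3.0, "y": -1.7, "z": -1.9, "spin": 0, "gripper": 0.5}, {"x": 3.0, "y": -1.7, "z": -1.9, "spin": 0, "gripper": 0.5}, {"x": 3.0, "y": -1.7, "z": -1.9, "spin": 0, "gripper": 0.5}, {"x": 3.0, "y": -1.7, "z": -1.9, "spin": 0, "gripper": 0.5}]}}

```text
time_s: 16.92
ee_pos: [0.4109, -0.0156, 0.368]
eef_rot: [-172.4, 10.0, -136.3]
force: [1.7, -0.7, -1.4]
grip_width: 0.689
```

>>> {"api": "jog_arm", "payload": {"targets": [{"x": 3.0, "y": -1.7, "z": -1.7, "spin": 0, "gripper": 0.5}, {"x": 3.0, "y": -1.7, "z": -1.7, "spin": 0, "gripper": 0.5}, {"x": 3.0, "y": -1.7, "z": -1.7, "spin": 0, "gripper": 0.5}, {"x": 3.0, "y": -1.7, "z": -1.7, "spin": 0, "gripper": 0.5}, {"x": 3.0, "y": -1.7, "z": -1.7, "spin": 0, "gripper": 0.5}, {"x": 3.0, "y": -1.7, "z": -1.7, "spin": 0, "gripper": 0.5}, {"x": 3.0, "y": -1.7, "z": -1.7, "spin": 0, "gripper": 0.5}, {"x": 3.0, "y": -1.7, "z": -1.7, "spin": 0, "gripper": 0.5}]}}

```text
time_s: 17.58
ee_pos: [0.2863, -0.2881, 0.4876]
eef_rot: [-171.8, 10.2, -136.0]
force: [0.9, -0.7, -1.2]
grip_width: 0.687
```

>>> {"api": "jog_arm", "payload": {"targets": [{"x": 0, "y": 0, "z": 0, "spin": 7, "gripper": 0.5}, {"x": 0, "y": 0, "z": 0, "spin": 7, "gripper": 0.5}, {"x": 0, "y": 0, "z": 0, "spin": 7, "gripper": 0.5}, {"x": 0, "y": 0, "z": 0, "spin": 7, "gripper": 0.5}, {"x": 0, "y": 0, "z": 0, "spin": 7, "gripper": 0.5}, {"x": 0, "y": 0, "z": 0, "spin": 7, "gripper": 0.5}, {"x": 0, "y": 0, "z": 0, "spin": 7, "gripper": 0.5}, {"x": 0, "y": 0, "z": 0, "spin": 7, "gripper": 0.5}]}}

```text
time_s: 18.25
ee_pos: [0.2781, -0.2951, 0.4919]
eef_rot: [176.3, 12.3, 165.3]
force: [0.7, -0.7, -1.6]
grip_width: 0.686
```

```bash
cat >> h.py <<'E'
RG=Ro.from_euler('xyz',[-172.2,10.6,-137.2],degrees=True).as_matrix(); PG=np.array([.5897,.2596,.0245])
BT=RG.T@[np.cos(np.radians(41.7)),np.sin(np.radians(41.7)),0]; MT=RG.T@(np.array([.507,.1925,.046])-PG)
PEG=np.array([np.cos(np.radians(-53))*.7071,np.sin(np.radians(-53))*.7071,.7071]); SEAT=np.array([.377,-.289,.075])
def hang(dist=None,seat=None,peg=None):
    seat=SEAT if seat is None else seat; peg=PEG if peg is None else peg
    s=robot.observe(); R=Ro.from_euler('xyz',s['eef_rot'],degrees=True).as_matrix(); p=np.array(s['ee_pos'])
    m=p+R@MT; b=R@BT; t=R[:,2]
    bp=BT.copy(); q=R.T@peg; sp=np.degrees(np.arctan2(q[1],q[0])-np.arctan2(bp[1],bp[0]))
    print('t %.2f'%s['time_s'],'pos',p.round(4),'grip %.3f'%s['grip_width'],'F',np.round(s['force'],1)); print('j',np.round(s['joints'],1),'zdir',t.round(3),'tilt %.1f az %.1f'%(np.degrees(np.arccos(-t[2])),np.degrees(np.arctan2(t[1],t[0]))))
    print('mouth',m.round(4),'elev %.1f az %.1f'%(np.degrees(np.arcsin(b[2])),np.degrees(np.arctan2(b[1],b[0]))),'angle to peg %.1f'%np.degrees(np.arccos(b@peg)),'cone err %.1f'%(np.degrees(np.arccos(t@peg)-np.arccos(BT[2]))),'spin',round((sp+180)%360-180,1))
    if dist is not None: print('mouth->axis point at',dist,'delta cm',(R.T@(seat+peg*dist-m)*100).round(2))
    return R,m,b
E
python3 - <<'E'
from h import *
hang()
E
```

```text
t 18.25 pos [ 0.2781 -0.2951  0.4919] grip 0.686 F [ 0.7 -0.7 -1.6]
j [-55.3  -1.7  10.2  94.9  10.8 -40.3] zdir [ 0.223  0.009 -0.975] tilt 12.9 az 2.3
mouth [ 0.1743 -0.2693  0.5107] elev 1.7 az -13.7 angle to peg 55.4 cone err 47.5 spin 30.3
```

>>> {"api": "jog_arm", "payload": {"targets": [{"x": 0, "y": 0, "z": -4, "spin": 4, "gripper": 0.5}, {"x": 0, "y": 0, "z": -4, "spin": 4, "gripper": 0.5}, {"x": 0, "y": 0, "z": -4, "spin": 4, "gripper": 0.5}, {"x": 0, "y": 0, "z": -4, "spin": 4, "gripper": 0.5}, {"x": 0, "y": 0, "z": -4, "spin": 4, "gripper": 0.5}, {"x": 0, "y": 0, "z": -4, "spin": 4, "gripper": 0.5}, {"x": 0, "y": 0, "z": -4, "spin": 4, "gripper": 0.5}, {"x": 0, "y": 0, "z": -4, "spin": 4, "gripper": 0.5}]}}

```text
time_s: 18.92
ee_pos: [0.218, -0.2756, 0.6644]
eef_rot: [171.1, 13.4, 130.1]
force: [-0.7, 0.9, -1.7]
grip_width: 0.689
```

```bash
python3 - <<'E'
from h import *
R,m,b=hang(); print('tool axes for world radial-in(az 130), up:',(R.T@[np.cos(np.radians(128)),np.sin(np.radians(128)),0]).round(2),R[2].round(2))
E
```

```text
t 18.92 pos [ 0.218  -0.2756  0.6644] grip 0.689 F [-0.7  0.9 -1.7]
j [-62.2   1.8  44.3 121.3  11.5 -12.2] zdir [ 0.266 -0.076 -0.961] tilt 16.1 az -15.9
mouth [ 0.145  -0.1968  0.6809] elev 3.0 az -47.9 angle to peg 42.3 cone err 42.2 spin -2.5
tool axes for world radial-in(az 130), up: [ 0.97  0.07 -0.22] [-0.23  0.15 -0.96]
```

>>> {"api": "jog_arm", "payload": {"targets": [{"x": 0, "y": 0, "z": -4, "spin": 0, "gripper": 0.5}, {"x": 0, "y": 0, "z": -4, "spin": 0, "gripper": 0.5}, {"x": 0, "y": 0, "z": -4, "spin": 0, "gripper": 0.5}, {"x": 0, "y": 0, "z": -4, "spin": 0, "gripper": 0.5}, {"x": 0, "y": 0, "z": -4, "spin": 0, "gripper": 0.5}, {"x": 0, "y": 0, "z": -4, "spin": 0, "gripper": 0.5}, {"x": 0, "y": 0, "z": -4, "spin": 0, "gripper": 0.5}, {"x": 0, "y": 0, "z": -4, "spin": 0, "gripper": 0.5}]}}

```text
time_s: 19.58
ee_pos: [0.1745, -0.2045, 0.7398]
eef_rot: [174.1, 26.6, 128.5]
force: [0.3, -0.7, -1.6]
grip_width: 0.685
```

```bash
python3 - <<'E'
from h import *
R,m,b=hang(); print('tool axes for world radial-in(az 130), up:',(R.T@[np.cos(np.radians(128)),np.sin(np.radians(128)),0]).round(2),R[2].round(2))
E
```

```text
t 19.58 pos [ 0.1745 -0.2045  0.7398] grip 0.685 F [ 0.3 -0.7 -1.6]
j [-62.2  -8.7  47.8 121.3  10.6  -9.7] zdir [ 0.358 -0.285 -0.889] tilt 27.2 az -38.5
mouth [ 0.1048 -0.1215  0.7316] elev 16.0 az -50.0 angle to peg 29.1 cone err 29.1 spin -0.5
tool axes for world radial-in(az 130), up: [ 0.89  0.05 -0.44] [-0.45  0.09 -0.89]
```

>>> {"api": "jog_arm", "payload": {"targets": [{"x": -3.5, "y": 0, "z": -2, "spin": 0, "gripper": 0.5}, {"x": -3.5, "y": 0, "z": -2, "spin": 0, "gripper": 0.5}, {"x": -3.5, "y": 0, "z": -2, "spin": 0, "gripper": 0.5}, {"x": -3.5, "y": 0, "z": -2, "spin": 0, "gripper": 0.5}, {"x": -3.5, "y": 0, "z": -2, "spin": 0, "gripper": 0.5}, {"x": -3.5, "y": 0, "z": -2, "spin": 0, "gripper": 0.5}, {"x": -3.5, "y": 0, "z": -2, "spin": 0, "gripper": 0.5}, {"x": -3.5, "y": 0, "z": -2, "spin": 0, "gripper": 0.5}]}}

```text
time_s: 20.25
ee_pos: [0.2711, -0.3077, 0.8327]
eef_rot: [173.9, 40.4, 127.3]
force: [0.2, 0.4, -2.1]
grip_width: 0.684
```

```bash
python3 - <<'E'
from h import *
R,m,b=hang(); print('tool axes for world radial-in(az 130), up:',(R.T@[np.cos(np.radians(128)),np.sin(np.radians(128)),0]).round(2),R[2].round(2))
E
```

```text
t 20.25 pos [ 0.2711 -0.3077  0.8327] grip 0.684 F [ 0.2  0.4 -2.1]
j [-54.    6.1  77.6 121.3   6.9  -0.9] zdir [ 0.474 -0.449 -0.757] tilt 40.8 az -43.4
mouth [ 0.2062 -0.2273  0.7989] elev 29.8 az -51.1 angle to peg 15.2 cone err 15.2 spin 0.0
tool axes for world radial-in(az 130), up: [ 0.76  0.06 -0.65] [-0.65  0.08 -0.76]
```

>>> {"api": "jog_arm", "payload": {"targets": [{"x": 0, "y": 0, "z": -4, "spin": 0, "gripper": 0.5}, {"x": 0, "y": 0, "z": -4, "spin": 0, "gripper": 0.5}, {"x": 0, "y": 0, "z": -4, "spin": 0, "gripper": 0.5}, {"x": 0, "y": 0, "z": -4, "spin": 0, "gripper": 0.5}, {"x": 0, "y": 0, "z": -4, "spin": 0, "gripper": 0.5}, {"x": 0, "y": 0, "z": -4, "spin": 0, "gripper": 0.5}, {"x": 0, "y": 0, "z": -4, "spin": 0, "gripper": 0.5}, {"x": 0, "y": 0, "z": -4, "spin": 0, "gripper": 0.5}]}}

```text
time_s: 20.92
ee_pos: [0.1563, -0.1552, 0.8812]
eef_rot: [173.2, 49.8, 126.3]
force: [0.2, -0.9, -0.2]
grip_width: 0.685
```

```bash
python3 - <<'E'
from h import *
R,m,b=hang(); print('tool axes for world radial-in(az 130), up:',(R.T@[np.cos(np.radians(128)),np.sin(np.radians(128)),0]).round(2),R[2].round(2))
E
```

```text
t 20.92 pos [ 0.1563 -0.1552  0.8812] grip 0.685 F [ 0.2 -0.9 -0.2]
j [-44.5 -11.9  69.5 121.2  -0.2   5.9] zdir [ 0.545 -0.541 -0.641] tilt 50.2 az -44.8
mouth [ 0.0964 -0.0797  0.831 ] elev 39.3 az -51.6 angle to peg 5.8 cone err 5.8 spin 0.4
tool axes for world radial-in(az 130), up: [ 0.64  0.06 -0.76] [-0.76  0.08 -0.64]
```

>>> {"api": "jog_arm", "payload": {"targets": [{"x": -3.5, "y": 0, "z": -1.8, "spin": 0, "gripper": 0.5}, {"x": -3.5, "y": 0, "z": -1.8, "spin": 0, "gripper": 0.5}, {"x": -3.5, "y": 0, "z": -1.8, "spin": 0, "gripper": 0.5}, {"x": 0, "y": 0, "z": 0, "spin": 0, "gripper": 0.5}, {"x": 0, "y": 0, "z": 0, "spin": 0, "gripper": 0.5}, {"x": 0, "y": 0, "z": 0, "spin": 0, "gripper": 0.5}, {"x": 0, "y": 0, "z": 0, "spin": 0, "gripper": 0.5}, {"x": 0, "y": 0, "z": 0, "spin": 0, "gripper": 0.5}]}}

```text
time_s: 21.58
ee_pos: [0.166, -0.162, 0.9214]
eef_rot: [171.2, 55.9, 126.0]
force: [0.2, -0.2, -2.6]
grip_width: 0.69
```

```bash
python3 - <<'E'
from h import *
R,m,b=hang(.20); print('to above:',R.T@(SEAT+PEG*.3-m)*100)
E
```

```text
t 21.58 pos [ 0.166  -0.162   0.9214] grip 0.690 F [ 0.2 -0.2 -2.6]
j [-37.4  -9.3  78.2 121.3  -5.    9.2] zdir [ 0.605 -0.572 -0.554] tilt 56.3 az -43.4
mouth [ 0.1089 -0.0919  0.8612] elev 45.4 az -51.2 angle to peg 1.4 cone err -0.2 spin 1.3
mouth->axis point at 0.2 delta cm [27.68 -1.11 74.82]
to above: [17.85953128 -1.27415909 76.70966889]
```

>>> {"api": "jog_arm", "payload": {"targets": [{"x": 1.4, "y": 0, "z": 3.8, "spin": 0.1, "gripper": 0.5}, {"x": 1.4, "y": 0, "z": 3.8, "spin": 0.1, "gripper": 0.5}, {"x": 1.4, "y": 0, "z": 3.8, "spin": 0.1, "gripper": 0.5}, {"x": 1.4, "y": 0, "z": 3.8, "spin": 0.1, "gripper": 0.5}, {"x": 1.4, "y": 0, "z": 3.8, "spin": 0.1, "gripper": 0.5}, {"x": 1.4, "y": 0, "z": 3.8, "spin": 0.1, "gripper": 0.5}, {"x": 1.4, "y": 0, "z": 3.8, "spin": 0.1, "gripper": 0.5}, {"x": 1.4, "y": 0, "z": 3.8, "spin": 0.1, "gripper": 0.5}]}}

```text
time_s: 22.25
ee_pos: [0.292, -0.2457, 0.7314]
eef_rot: [169.4, 57.0, 126.3]
force: [0.2, 0.1, -0.6]
grip_width: 0.688
```

```bash
python3 - <<'E'
from h import *
R,m,b=hang(.20)
E
```

```text
t 22.25 pos [ 0.292  -0.2457  0.7314] grip 0.688 F [ 0.2  0.1 -0.6]
j [-37.6 -30.    2.5  64.9  -3.    8.7] zdir [ 0.636 -0.555 -0.535] tilt 57.6 az -41.1
mouth [ 0.2343 -0.1777  0.6693] elev 46.5 az -50.4 angle to peg 2.4 cone err -1.2 spin 2.1
mouth->axis point at 0.2 delta cm [20.8  -4.42 51.19]
```

>>> {"api": "jog_arm", "payload": {"targets": [{"x": 1.5, "y": -0.4, "z": 3.7, "spin": 0.2, "gripper": 0.5}, {"x": 1.5, "y": -0.4, "z": 3.7, "spin": 0.2, "gripper": 0.5}, {"x": 1.5, "y": -0.4, "z": 3.7, "spin": 0.2, "gripper": 0.5}, {"x": 1.5, "y": -0.4, "z": 3.7, "spin": 0.2, "gripper": 0.5}, {"x": 1.5, "y": -0.4, "z": 3.7, "spin": 0.2, "gripper": 0.5}, {"x": 1.5, "y": -0.4, "z": 3.7, "spin": 0.2, "gripper": 0.5}, {"x": 1.5, "y": -0.4, "z": 3.7, "spin": 0.2, "gripper": 0.5}, {"x": 1.5, "y": -0.4, "z": 3.7, "spin": 0.2, "gripper": 0.5}]}}

```text
time_s: 22.92
ee_pos: [0.4109, -0.3826, 0.4515]
eef_rot: [167.0, 56.1, 122.6]
force: [0.6, -0.7, -1.5]
grip_width: 0.687
```

```bash
python3 - <<'E'
from h import *
R,m,b=hang(.20)
E
```

```text
t 22.92 pos [ 0.4109 -0.3826  0.4515] grip 0.687 F [ 0.6 -0.7 -1.5]
j [-43.9 -20.1 -37.7  15.3   1.7   7.5] zdir [ 0.625 -0.56  -0.544] tilt 57.0 az -41.9
mouth [ 0.3559 -0.3113  0.3907] elev 45.7 az -53.5 angle to peg 0.8 cone err -0.7 spin -0.2
mouth->axis point at 0.2 delta cm [ 7.   -0.71 21.2 ]
```

>>> {"api": "jog_arm", "payload": {"targets": [{"x": 1.2, "y": -0.1, "z": 3.5, "spin": 0, "gripper": 0.5}, {"x": 1.2, "y": -0.1, "z": 3.5, "spin": 0, "gripper": 0.5}, {"x": 1.2, "y": -0.1, "z": 3.5, "spin": 0, "gripper": 0.5}, {"x": 1.2, "y": -0.1, "z": 3.5, "spin": 0, "gripper": 0.5}, {"x": 1.2, "y": -0.1, "z": 3, "spin": 0, "gripper": 0.5}, {"x": 0.5, "y": 0, "z": 1.5, "spin": 0, "gripper": 0.5}, {"x": 0, "y": 0, "z": 0, "spin": 0, "gripper": 0.5}, {"x": 0, "y": 0, "z": 0, "spin": 0, "gripper": 0.5}]}}

```text
time_s: 23.58
ee_pos: [0.4912, -0.4653, 0.2629]
eef_rot: [167.8, 54.1, 122.2]
force: [-0.1, 1.1, -2.1]
grip_width: 0.686
```

```bash
python3 - <<'E'
from h import *
import pickle
R,m,b=hang(.14)
D={}
for n in ('scene','top'):
    D[n]=cam(n); print(n,'mouth px',proj(D[n],m).round(1),'base px',proj(D[n],m+.15*b).round(1),'tip',proj(D[n],SEAT+.09*PEG).round(1),'seat',proj(D[n],SEAT).round(1))
pickle.dump(D,open('D1.pkl','wb'))
a=D['top']['frame'][160:300,310:450]; s=D['scene']['frame'][120:260,80:220]
im=np.hstack([cv2.resize(k,None,fx=2.85,fy=2.85,interpolation=cv2.INTER_CUBIC) for k in (a,s)]); cv2.imwrite('pics/a1.png',im[:,:,::-1])
E
```

```text
t 23.58 pos [ 0.4912 -0.4653  0.2629] grip 0.686 F [-0.1  1.1 -2.1]
j [-43.8   3.2 -49.2 -17.5   0.8   8.1] zdir [ 0.601 -0.558 -0.573] tilt 55.1 az -42.9
mouth [ 0.436  -0.3916  0.2052] elev 43.7 az -54.2 angle to peg 1.6 cone err 1.1 spin -1.1
mouth->axis point at 0.14 delta cm [3.68 1.23 0.51]
scene mouth px [104.2 155.8] base px [ 53.7 135.2] tip [128.9 170.2] seat [149.9 179.1]
top mouth px [448.7 243.4] base px [520.9 213.7] tip [412.8 250.3] seat [383.  263.4]
```

View pics/a1.png

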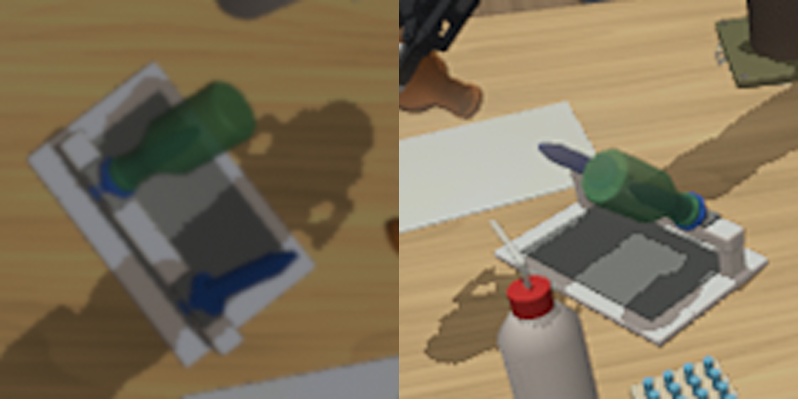

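>>> {"api": "jog_arm", "payload": {"targets": [{"x": 1.2, "y": 0.4, "z": 0.2, "spin": -0.5, "gripper": 0.5}, {"x": 1.2, "y": 0.4, "z": 0.2, "spin": -0.5, "gripper": 0.5}, {"x": 1.2, "y": 0.4, "z": 0.1, "spin": 0, "gripper": 0.5}, {"x": 0, "y": 0, "z": 0, "spin": 0, "gripper": 0.5}, {"x": 0, "y": 0, "z": 0, "spin": 0, "gripper": 0.5}, {"x": 0, "y": 0, "z": 0, "spin": 0, "gripper": 0.5}, {"x": 0, "y": 0, "z": 0, "spin": 0, "gripper": 0.5}, {"x": 0, "y": 0, "z": 0, "spin": 0, "gripper": 0.5}]}}

```text
time_s: 24.35
ee_pos: [0.4932, -0.4472, 0.2538]
eef_rot: [168.5, 56.1, 123.1]
force: [0.8, -0.4, -2.2]
grip_width: 0.686
```

```bash
python3 - <<'E'
from h import *
import pickle
R,m,b=hang(.11)
D={}
for n in ('scene','top'):
    D[n]=cam(n); print(n,'mouth px',proj(D[n],m).round(1),'base px',proj(D[n],m+.15*b).round(1),'tip',proj(D[n],SEAT+.09*PEG).round(1),'seat',proj(D[n],SEAT).round(1))
pickle.dump(D,open('D2.pkl','wb'))
a=D['top']['frame'][190:290,370:470]; s=D['scene']['frame'][110:210,70:170]
im=np.hstack([cv2.resize(k,None,fx=4,fy=4,interpolation=cv2.INTER_CUBIC) for k in (a,s)]); cv2.imwrite('pics/a2.png',im[:,:,::-1])
E
```

```text
t 24.35 pos [ 0.4932 -0.4472  0.2538] grip 0.686 F [ 0.8 -0.4 -2.2]
j [-41.6   3.4 -53.3 -23.6  -1.2   8.4] zdir [ 0.612 -0.572 -0.546] tilt 56.9 az -43.1
mouth [ 0.4383 -0.3757  0.1931] elev 45.7 az -53.3 angle to peg 0.8 cone err -0.7 spin -0.1
mouth->axis point at 0.11 delta cm [ 4.94  0.15 -0.1 ]
scene mouth px [111.4 159.3] base px [ 63.7 137.7] tip [128.9 170.2] seat [149.9 179.1]
top mouth px [438.7 241.9] base px [507.5 212.9] tip [412.8 250.3] seat [383.  263.4]
```

View pics/a2.png

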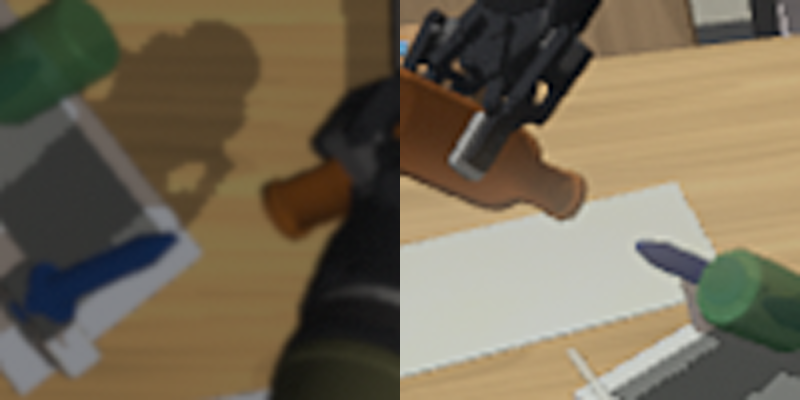

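```bash
cat >> h.py <<'E'
def offs(d,P0,v,s0,s1,kind,n=6,hw=.024):
    """perp. image offset (px) of coloured body's midline from predicted line P0+s v, plus its width"""
    f=cv2.resize(d['frame'],None,fx=4,fy=4,interpolation=cv2.INTER_CUBIC).astype(int); r,g,b=f[...,0],f[...,1],f[...,2]
    M=(b>r+18)&(b>g+12) if kind=='b' else (r>b+30)&(r>1.45*g)&(r<190)
    out=[]
    for s in np.linspace(s0,s1,n):
        a=proj(d,P0+s*v); e=proj(d,P0+(s+.01)*v)-a; e/=np.linalg.norm(e); nrm=np.array([-e[1],e[0]])
        k=np.arange(-9,9,.1); q=((a+k[:,None]*nrm)*4+1.5).round().astype(int); m=M[q[:,1].clip(0,1535),q[:,0].clip(0,2047)]
        w=k[m]; out.append((round(s,3),round(w.min()/2+w.max()/2,1),round(w.max()-w.min(),1)) if m.any() else (round(s,3),None))
    print(out)
E
python3 - <<'E'
from h import *
import pickle
D=pickle.load(open('D2.pkl','rb')); R,m,b=hang(.11)
for n in ('scene','top'):
    print(n); offs(D[n],SEAT,PEG,.03,.09,'b',7); offs(D[n],m,b,-.004,.036,'o',6)
E
```

```text
t 24.45 pos [ 0.4934 -0.4472  0.2536] grip 0.687 F [-0.1 -1.4 -2.1]
j [-41.6   3.5 -53.3 -23.7  -1.2   8.4] zdir [ 0.612 -0.572 -0.546] tilt 56.9 az -43.1
mouth [ 0.4385 -0.3758  0.1929] elev 45.7 az -53.3 angle to peg 0.8 cone err -0.7 spin -0.1
mouth->axis point at 0.11 delta cm [ 4.93  0.15 -0.12]
scene
[(np.float64(0.03), np.float64(-0.8), np.float64(5.4)), (np.float64(0.04), np.float64(-0.8), np.float64(4.8)), (np.float64(0.05), np.float64(-0.9), np.float64(4.0)), (np.float64(0.06), np.float64(-2.7), np.float64(0.4)), (np.float64(0.07), np.float64(0.5), np.float64(1.5)), (np.float64(0.08), np.float64(-0.0), np.float64(1.0)), (np.float64(0.09), np.float64(-0.6), np.float64(0.9))]
[(np.float64(-0.004), np.float64(5.1), np.float64(0.4)), (np.float64(0.004), np.float64(5.7), np.float64(0.1)), (np.float64(0.012), np.float64(5.2), np.float64(0.2)), (np.float64(0.02), np.float64(5.0), np.float64(0.4)), (np.float64(0.028), np.float64(5.1), np.float64(0.2)), (np.float64(0.036), np.float64(6.5), np.float64(2.1))]
top
[(np.float64(0.03), np.float64(-1.0), np.float64(7.9)), (np.float64(0.04), np.float64(-1.0), np.float64(7.8)), (np.float64(0.05), np.float64(-1.1), np.float64(7.8)), (np.float64(0.06), np.float64(-0.8), np.float64(7.8)), (np.float64(0.07), np.float64(-1.0), np.float64(7.5)), (np.float64(0.08), np.float64(-1.0), np.float64(5.9)), (np.float64(0.09), np.float64(-1.1), np.float64(3.5))]
[(np.float64(-0.004), np.float64(0.4), np.float64(7.7)), (np.float64(0.004), np.float64(1.0), np.float64(14.9)), (np.float64(0.012), np.float64(1.4), np.float64(13.6)), (np.float64(0.02), np.float64(0.9), np.float64(12.9)), (np.float64(0.028), np.float64(1.1), np.float64(13.0)), (np.float64(0.036), np.float64(0.4), np.float64(12.9))]
```

>>> {"api": "jog_arm", "payload": {"targets": [{"x": 1.2, "y": 0.1, "z": 0.1, "spin": 0, "gripper": 0.5}, {"x": 1.2, "y": 0.1, "z": 0.1, "spin": 0, "gripper": 0.5}, {"x": 1.0, "y": 0, "z": 0, "spin": 0, "gripper": 0.5}, {"x": 0, "y": 0, "z": 0, "spin": 0, "gripper": 0.5}, {"x": 0, "y": 0, "z": 0, "spin": 0, "gripper": 0.5}, {"x": 0, "y": 0, "z": 0, "spin": 0, "gripper": 0.5}, {"x": 0, "y": 0, "z": 0, "spin": 0, "gripper": 0.5}, {"x": 0, "y": 0, "z": 0, "spin": 0, "gripper": 0.5}]}}

```text
time_s: 25.12
ee_pos: [0.4879, -0.4345, 0.2295]
eef_rot: [168.2, 56.6, 122.9]
force: [0.5, -0.1, -2.0]
grip_width: 0.687
```

```bash
python3 - <<'E'
from h import *
import pickle
R,m,b=hang(.11)
D={n:cam(n) for n in ('scene','top')}; pickle.dump((D,R,m,b),open('D3.pkl','wb'))
h=np.array([.7986,.6018,0]); w=np.cross(PEG,h); print('h,w in tool',(R.T@h).round(2),(R.T@w).round(2),'w',w.round(2))
for n in D:
    d=D[n]; print(n,'mouth',proj(d,m).round(1),'tip',proj(d,SEAT+.09*PEG).round(1))
    for P0,v,s in ((SEAT,PEG,.08),(m,b,.02)):
        a=proj(d,P0+s*v); e=proj(d,P0+(s+.01)*v)-a; e/=np.linalg.norm(e); nr=np.array([-e[1],e[0]])
        print(s,'px per mm h,w',((proj(d,P0+s*v+.001*h)-a)@nr).round(3),((proj(d,P0+s*v+.001*w)-a)@nr).round(3))
        print([tuple(int(c) for c in d['frame'][tuple((a+k*nr).round().astype(int)[::-1])]) for k in range(-9,10)])
E
```

```text
t 25.12 pos [ 0.4879 -0.4345  0.2295] grip 0.687 F [ 0.5 -0.1 -2. ]
j [-40.6   5.2 -57.6 -30.2  -2.1   9. ] zdir [ 0.614 -0.576 -0.539] tilt 57.4 az -43.2
mouth [ 0.4336 -0.3633  0.168 ] elev 46.2 az -53.5 angle to peg 1.3 cone err -1.2 spin -0.2
mouth->axis point at 0.11 delta cm [ 2.12 -0.06 -0.48]
h,w in tool [0.04 0.99 0.14] [-0.2   0.15 -0.97] w [-0.43  0.56  0.71]
scene mouth [118.2 165.7] tip [128.9 170.2]
0.08 px per mm h,w -0.01 0.347
[(198, 200, 189), (198, 200, 190), (198, 200, 190), (198, 199, 189), (199, 200, 190), (202, 204, 192), (173, 175, 166), (70, 70, 88), (78, 79, 98), (76, 77, 101), (123, 125, 130), (185, 187, 179), (199, 200, 190), (199, 200, 190), (196, 197, 187), (196, 197, 187), (196, 196, 186), (195, 196, 185), (196, 196, 186)]
0.02 px per mm h,w -0.004 0.369
[(196, 197, 189), (196, 197, 189), (197, 199, 191), (199, 202, 192), (146, 139, 125), (107, 79, 58), (116, 89, 68), (113, 89, 69), (107, 86, 68), (105, 84, 66), (104, 84, 66), (102, 82, 64), (102, 82, 64), (99, 79, 60), (94, 72, 55), (142, 114, 80), (194, 168, 124), (187, 161, 118), (183, 156, 114)]
top mouth [428.1 243.4] tip [412.8 250.3]
0.08 px per mm h,w -0.418 0.134
[(70, 68, 66), (80, 80, 77), (83, 82, 79), (83, 83, 80), (75, 76, 75), (46, 50, 60), (19, 32, 57), (14, 33, 65), (16, 35, 69), (16, 36, 69), (54, 62, 82), (87, 92, 103), (128, 131, 136), (132, 134, 139), (132, 134, 139), (132, 134, 139), (133, 133, 137), (131, 119, 106), (128, 108, 79)]
0.02 px per mm h,w -0.441 0.144
[(128, 102, 64), (128, 105, 66), (115, 98, 61), (82, 66, 39), (69, 40, 15), (69, 40, 15), (78, 42, 14), (80, 44, 14), (80, 44, 14), (80, 44, 15), (78, 43, 14), (74, 40, 14), (70, 39, 13), (64, 36, 13), (57, 33, 15), (55, 34, 16), (83, 62, 36), (101, 80, 49), (101, 80, 49)]
```

>>> {"api": "jog_arm", "payload": {"targets": [{"x": 0.8, "y": 0.15, "z": -0.1, "spin": 0, "gripper": 0.5}, {"x": 0.8, "y": 0.1, "z": -0.1, "spin": 0, "gripper": 0.5}, {"x": 0.8, "y": 0, "z": -0.1, "spin": 0, "gripper": 0.5}, {"x": 0.4, "y": 0, "z": 0, "spin": 0, "gripper": 0.5}, {"x": 0, "y": 0, "z": 0, "spin": 0, "gripper": 0.5}, {"x": 0, "y": 0, "z": 0, "spin": 0, "gripper": 0.5}, {"x": 0, "y": 0, "z": 0, "spin": 0, "gripper": 0.5}, {"x": 0, "y": 0, "z": 0, "spin": 0, "gripper": 0.5}]}}

```text
time_s: 25.88
ee_pos: [0.4799, -0.4175, 0.2084]
eef_rot: [168.1, 56.8, 122.7]
force: [-0.2, 0.3, -1.6]
grip_width: 0.689
```

```bash
cat >> h.py <<'E'
HH=np.array([.7986,.6018,0]); WW=np.cross(PEG,HH); SEAT0=SEAT; SEAT=SEAT0+.003*HH-.0035*WW
def report():
    R,m,b=hang(.09); x=m-SEAT
    print('along %.4f  h %.4f  w %.4f'%(x@PEG,x@HH,x@WW),' tool h',(R.T@HH).round(2),'w',(R.T@WW).round(2),'-peg',(-R.T@PEG).round(2))
E
python3 - <<'E'
from h import *
report()
D={n:cam(n) for n in ('scene','top')}
a=D['top']['frame'][200:280,370:450]; s=D['scene']['frame'][130:210,80:160]
im=np.hstack([cv2.resize(k,None,fx=5,fy=5,interpolation=cv2.INTER_CUBIC) for k in (a,s)]); im=np.clip(im.astype(int)*1.4,0,255).astype(np.uint8); cv2.imwrite('pics/a3.png',im[:,:,::-1])
E
```

```text
t 25.88 pos [ 0.4799 -0.4175  0.2084] grip 0.689 F [-0.2  0.3 -1.6]
j [-39.5   6.7 -61.8 -36.   -3.1   9.7] zdir [ 0.616 -0.577 -0.536] tilt 57.6 az -43.1
mouth [ 0.4258 -0.3464  0.1466] elev 46.4 az -53.6 angle to peg 1.5 cone err -1.4 spin -0.2
mouth->axis point at 0.09 delta cm [ 1.36 -0.16 -0.22]
along 0.1038  h 0.0014  w 0.0009  tool h [0.04 0.99 0.14] w [-0.21  0.15 -0.97] -peg [ 0.98 -0.01 -0.21]
```

View pics/a3.png

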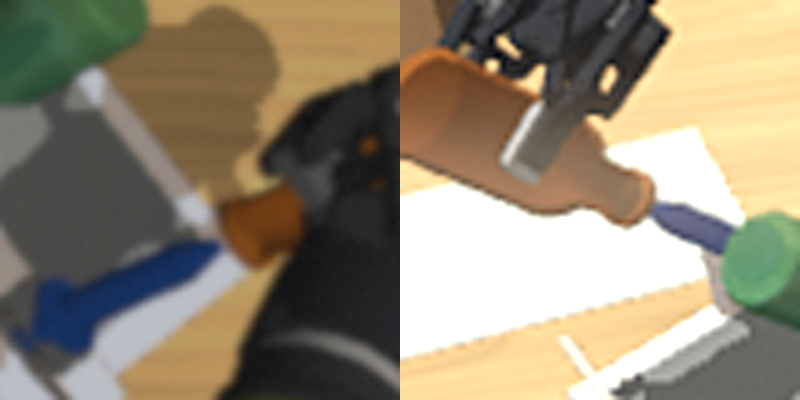

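>>> {"api": "jog_arm", "payload": {"targets": [{"x": 0.8, "y": -0.1, "z": -0.1, "spin": 0, "gripper": 0.5}, {"x": 0.8, "y": 0, "z": -0.15, "spin": 0, "gripper": 0.5}, {"x": 0.8, "y": 0, "z": -0.15, "spin": 0, "gripper": 0.5}, {"x": 0.5, "y": 0, "z": -0.1, "spin": 0, "gripper": 0.5}, {"x": 0, "y": 0, "z": 0, "spin": 0, "gripper": 0.5}, {"x": 0, "y": 0, "z": 0, "spin": 0, "gripper": 0.5}, {"x": 0, "y": 0, "z": 0, "spin": 0, "gripper": 0.5}, {"x": 0, "y": 0, "z": 0, "spin": 0, "gripper": 0.5}]}}

```text
time_s: 26.65
ee_pos: [0.4701, -0.4046, 0.1914]
eef_rot: [167.8, 57.3, 122.4]
force: [0.1, -0.1, -1.9]
grip_width: 0.688
```

```bash
python3 -c "
from h import *
report()"
```

```text
t 26.65 pos [ 0.4701 -0.4046  0.1914] grip 0.688 F [ 0.1 -0.1 -1.9]
j [-38.8   8.4 -65.8 -42.3  -3.7  10. ] zdir [ 0.619 -0.581 -0.528] tilt 58.2 az -43.2
mouth [ 0.4165 -0.3339  0.1287] elev 46.9 az -53.8 angle to peg 2.0 cone err -2.0 spin -0.3
mouth->axis point at 0.09 delta cm [-0.98 -0.13  0.13]
along 0.0802  h 0.0015  w -0.0007  tool h [0.04 0.99 0.14] w [-0.21  0.15 -0.96] -peg [ 0.98 -0.01 -0.22]
```

>>> {"api": "jog_arm", "payload": {"targets": [{"x": 0.7, "y": -0.1, "z": -0.15, "spin": 0, "gripper": 0.5}, {"x": 0.7, "y": 0, "z": -0.15, "spin": 0, "gripper": 0.5}, {"x": 0.6, "y": 0, "z": -0.1, "spin": 0, "gripper": 0.5}, {"x": 0.4, "y": 0, "z": -0.1, "spin": 0, "gripper": 0.5}, {"x": 0, "y": 0, "z": 0, "spin": 0, "gripper": 0.5}, {"x": 0, "y": 0, "z": 0, "spin": 0, "gripper": 0.5}, {"x": 0, "y": 0, "z": 0, "spin": 0, "gripper": 0.5}, {"x": 0, "y": 0, "z": 0, "spin": 0, "gripper": 0.5}]}}

```text
time_s: 27.32
ee_pos: [0.4626, -0.3945, 0.179]
eef_rot: [167.4, 57.9, 122.1]
force: [-0.1, 0.8, -2.1]
grip_width: 0.685
```

```bash
python3 -c "
from h import *
report()"
```

```text
t 27.32 pos [ 0.4626 -0.3945  0.179 ] grip 0.685 F [-0.1  0.8 -2.1]
j [-38.2  10.3 -69.2 -48.2  -4.3  10.4] zdir [ 0.623 -0.585 -0.519] tilt 58.8 az -43.2
mouth [ 0.4096 -0.3242  0.1154] elev 47.5 az -54.0 angle to peg 2.6 cone err -2.6 spin -0.3
mouth->axis point at 0.09 delta cm [-2.74 -0.12  0.44]
along 0.0623  h 0.0018  w -0.0017  tool h [0.05 0.99 0.15] w [-0.22  0.15 -0.96] -peg [ 0.97 -0.01 -0.23]
```

>>> {"api": "jog_arm", "payload": {"targets": [{"x": 0.7, "y": -0.1, "z": -0.25, "spin": -0.3, "gripper": 0.5}, {"x": 0.7, "y": 0, "z": -0.2, "spin": 0, "gripper": 0.5}, {"x": 0.6, "y": 0, "z": -0.15, "spin": 0, "gripper": 0.5}, {"x": 0.6, "y": 0, "z": -0.15, "spin": 0, "gripper": 0.5}, {"x": 0.4, "y": 0, "z": -0.1, "spin": 0, "gripper": 0.5}, {"x": 0, "y": 0, "z": 0, "spin": 0, "gripper": 0.5}, {"x": 0, "y": 0, "z": 0, "spin": 0, "gripper": 0.5}, {"x": 0, "y": 0, "z": 0, "spin": 0, "gripper": 0.5}]}}

```text
time_s: 27.98
ee_pos: [0.4524, -0.3805, 0.1638]
eef_rot: [167.6, 58.5, 122.3]
force: [-0.2, 0.4, -2.0]
grip_width: 0.687
```

```bash
python3 -c "
from h import *
report()"
```

```text
t 27.98 pos [ 0.4524 -0.3805  0.1638] grip 0.687 F [-0.2  0.4 -2. ]
j [-37.3  13.1 -73.4 -55.8  -5.1  10.5] zdir [ 0.627 -0.589 -0.51 ] tilt 59.3 az -43.2
mouth [ 0.3995 -0.3109  0.0993] elev 48.1 az -53.8 angle to peg 3.2 cone err -3.2 spin -0.1
mouth->axis point at 0.09 delta cm [-4.98 -0.13  1.06]
along 0.0391  h 0.0018  w -0.0013  tool h [0.04 0.99 0.15] w [-0.23  0.15 -0.96] -peg [ 0.97 -0.01 -0.24]
```

>>> {"api": "jog_arm", "payload": {"targets": [{"x": 0.6, "y": -0.1, "z": -0.2, "spin": 0, "gripper": 0.5}, {"x": 0.6, "y": 0, "z": -0.15, "spin": 0, "gripper": 0.5}, {"x": 0.6, "y": 0, "z": -0.15, "spin": 0, "gripper": 0.5}, {"x": 0, "y": 0, "z": 0, "spin": 0, "gripper": 0.5}, {"x": 0, "y": 0, "z": 0, "spin": 0, "gripper": 0.5}, {"x": 0, "y": 0, "z": 0, "spin": 0, "gripper": 0.5}, {"x": 0, "y": 0, "z": 0, "spin": 0, "gripper": 0.5}, {"x": 0, "y": 0, "z": 0, "spin": 0, "gripper": 0.5}]}}

```text
time_s: 28.65
ee_pos: [0.4514, -0.3765, 0.1597]
eef_rot: [168.0, 57.9, 122.5]
force: [-1.3, 0.8, -1.6]
grip_width: 0.689
```

```bash
python3 -c "
from h import *
report()"
```

```text
t 28.65 pos [ 0.4514 -0.3765  0.1597] grip 0.689 F [-1.3  0.8 -1.6]
j [-36.7  13.1 -73.5 -55.1  -5.7  10.9] zdir [ 0.621 -0.587 -0.52 ] tilt 58.7 az -43.4
mouth [ 0.3981 -0.3064  0.0961] elev 47.5 az -53.7 angle to peg 2.6 cone err -2.6 spin -0.1
mouth->axis point at 0.09 delta cm [-5.5  -0.29  1.2 ]
along 0.0337  h 0.0034  w -0.0004  tool h [0.04 0.99 0.14] w [-0.22  0.15 -0.96] -peg [ 0.97 -0.01 -0.23]
```

>>> {"api": "jog_arm", "payload": {"targets": [{"x": 0.9, "y": -0.2, "z": -0.2, "spin": 0, "gripper": 0.5}, {"x": 0.9, "y": -0.2, "z": -0.2, "spin": 0, "gripper": 0.5}, {"x": 0.9, "y": -0.2, "z": -0.2, "spin": 0, "gripper": 0.5}, {"x": 0.9, "y": -0.1, "z": -0.2, "spin": 0, "gripper": 0.5}, {"x": 0, "y": 0, "z": 0, "spin": 0, "gripper": 0.5}, {"x": 0, "y": 0, "z": 0, "spin": 0, "gripper": 0.5}, {"x": 0, "y": 0, "z": 0, "spin": 0, "gripper": 0.5}, {"x": 0, "y": 0, "z": 0, "spin": 0, "gripper": 0.5}]}}

```text
time_s: 29.32
ee_pos: [0.4466, -0.3708, 0.1469]
eef_rot: [168.9, 56.2, 123.2]
force: [0.3, -0.6, -0.9]
grip_width: 0.687
```

```bash
python3 -c "
from h import *
report()"
```

```text
t 29.32 pos [ 0.4466 -0.3708  0.1469] grip 0.687 F [ 0.3 -0.6 -0.9]
j [-36.4  13.3 -73.5 -53.4  -6.   11.3] zdir [ 0.607 -0.577 -0.546] tilt 56.9 az -43.6
mouth [ 0.392  -0.2992  0.0861] elev 45.7 az -53.4 angle to peg 0.8 cone err -0.8 spin -0.2
mouth->axis point at 0.09 delta cm [-6.89 -0.2   1.27]
along 0.0200  h 0.0028  w -0.0008  tool h [0.04 0.99 0.14] w [-0.19  0.14 -0.97] -peg [ 0.98 -0.01 -0.2 ]
```

Works well; 2 cm remain.

>>> {"api": "jog_arm", "payload": {"targets": [{"x": 0.9, "y": -0.2, "z": -0.25, "spin": 0, "gripper": 0.5}, {"x": 0.9, "y": -0.2, "z": -0.2, "spin": 0, "gripper": 0.5}, {"x": 0.9, "y": -0.2, "z": -0.2, "spin": 0, "gripper": 0.5}, {"x": 0.7, "y": -0.1, "z": -0.2, "spin": 0, "gripper": 0.5}, {"x": 0, "y": 0, "z": 0, "spin": 0, "gripper": 0.5}, {"x": 0, "y": 0, "z": 0, "spin": 0, "gripper": 0.5}, {"x": 0, "y": 0, "z": 0, "spin": 0, "gripper": 0.5}, {"x": 0, "y": 0, "z": 0, "spin": 0, "gripper": 0.5}]}}

```text
time_s: 29.98
ee_pos: [0.4408, -0.3643, 0.1368]
eef_rot: [169.7, 54.5, 123.7]
force: [0.8, -0.4, -1.5]
grip_width: 0.687
```

```bash
python3 -c "
from h import *
report()"
```

```text
t 29.98 pos [ 0.4408 -0.3643  0.1368] grip 0.687 F [ 0.8 -0.4 -1.5]
j [-36.   13.  -73.5 -51.4  -6.3  11.7] zdir [ 0.593 -0.568 -0.571] tilt 55.1 az -43.8
mouth [ 0.385  -0.2914  0.0787] elev 44.0 az -53.2 angle to peg 1.0 cone err 0.9 spin -0.3
mouth->axis point at 0.09 delta cm [-8.13 -0.13  1.5 ]
along 0.0074  h 0.0020  w 0.0014  tool h [0.03 0.99 0.13] w [-0.17  0.14 -0.98] -peg [ 0.99 -0.01 -0.17]
```

>>> {"api": "jog_arm", "payload": {"targets": [{"x": 0.8, "y": -0.1, "z": -0.1, "spin": 0, "gripper": 0.5}, {"x": 0.8, "y": -0.1, "z": -0.1, "spin": 0, "gripper": 0.5}, {"x": 0.7, "y": 0, "z": -0.1, "spin": 0, "gripper": 0.5}, {"x": 0, "y": 0, "z": 0, "spin": 0, "gripper": 0.5}, {"x": 0, "y": 0, "z": 0, "spin": 0, "gripper": 0.5}, {"x": 0, "y": 0, "z": 0, "spin": 0, "gripper": 0.5}, {"x": 0, "y": 0, "z": 0, "spin": 0, "gripper": 0.5}, {"x": 0, "y": 0, "z": 0, "spin": 0, "gripper": 0.5}]}}

```text
time_s: 30.65
ee_pos: [0.44, -0.3618, 0.1312]
eef_rot: [170.4, 53.9, 123.8]
force: [-1.0, -0.7, 0.4]
grip_width: 0.694
```

```bash
python3 - <<'E'
from h import *
report()
D={n:cam(n) for n in ('scene','top')}
a=D['top']['frame'][210:290,350:430]; s=D['scene']['frame'][130:210,90:170]
im=np.hstack([cv2.resize(k,None,fx=5,fy=5,interpolation=cv2.INTER_CUBIC) for k in (a,s)]); im=np.clip(im.astype(int)*1.4,0,255).astype(np.uint8); cv2.imwrite('pics/a4.png',im[:,:,::-1])
E
```

```text
t 30.65 pos [ 0.44   -0.3618  0.1312] grip 0.694 F [-1.  -0.7  0.4]
j [-35.3  13.3 -73.5 -50.9  -7.3  12.2] zdir [ 0.582 -0.569 -0.581] tilt 54.5 az -44.3
mouth [ 0.3841 -0.2882  0.0742] elev 43.4 az -53.3 angle to peg 1.6 cone err 1.6 spin -0.4
mouth->axis point at 0.09 delta cm [-8.7  -0.2   1.38]
along 0.0020  h 0.0031  w 0.0003  tool h [0.03 0.99 0.12] w [-0.15  0.13 -0.98] -peg [ 0.99 -0.01 -0.16]
```

View pics/a4.png

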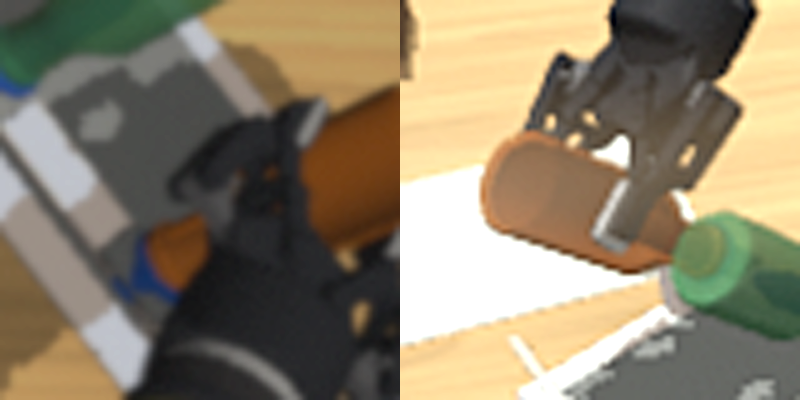

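>>> {"api": "jog_arm", "payload": {"targets": [{"x": 0.8, "y": -0.1, "z": -0.1, "spin": 0, "gripper": 0.5}, {"x": 0.8, "y": -0.1, "z": -0.1, "spin": 0, "gripper": 0.5}, {"x": 0.8, "y": -0.1, "z": -0.1, "spin": 0, "gripper": 0.5}, {"x": 0, "y": 0, "z": 0, "spin": 0, "gripper": 0.5}, {"x": 0, "y": 0, "z": 0, "spin": 0, "gripper": 0.5}, {"x": 0, "y": 0, "z": 0, "spin": 0, "gripper": 0.5}, {"x": 0, "y": 0, "z": 0, "spin": 0, "gripper": 0.5}, {"x": 0, "y": 0, "z": 0, "spin": 0, "gripper": 0.5}]}}

```text
time_s: 31.42
ee_pos: [0.4397, -0.3623, 0.1312]
eef_rot: [170.8, 54.0, 123.5]
force: [-2.3, -0.6, 1.3]
grip_width: 0.688
```

```bash
python3 -c "
from h import *
report()"
```

```text
t 31.42 pos [ 0.4397 -0.3623  0.1312] grip 0.688 F [-2.3 -0.6  1.3]
j [-34.7  13.5 -73.5 -51.1  -8.5  12.7] zdir [ 0.574 -0.578 -0.58 ] tilt 54.6 az -45.2
mouth [ 0.3845 -0.2884  0.0738] elev 43.6 az -53.7 angle to peg 1.6 cone err 1.4 spin -0.7
mouth->axis point at 0.09 delta cm [-8.7  -0.17  1.37]
along 0.0020  h 0.0033  w -0.0002  tool h [0.04 0.99 0.11] w [-0.16  0.12 -0.98] -peg [ 0.99 -0.02 -0.16]
```

>>> {"api": "jog_arm", "payload": {"targets": [{"x": 0, "y": 0, "z": 0, "spin": 0, "gripper": 0.8}, {"x": 0, "y": 0, "z": 0, "spin": 0, "gripper": 1}, {"x": 0, "y": 0, "z": 0, "spin": 0, "gripper": 1}, {"x": 0, "y": 0, "z": 0, "spin": 0, "gripper": 1}, {"x": 0, "y": 0, "z": 0, "spin": 0, "gripper": 1}, {"x": 0, "y": 0, "z": -0.7, "spin": 0, "gripper": 1}, {"x": 0, "y": 0, "z": -0.7, "spin": 0, "gripper": 1}, {"x": 0, "y": 0, "z": -0.7, "spin": 0, "gripper": 1}]}}

```text
time_s: 32.08
ee_pos: [0.4305, -0.35, 0.1441]
eef_rot: [170.7, 53.7, 123.6]
force: [-0.3, 0.3, -0.4]
grip_width: 1.003
```

```bash
python3 - <<'E'
from h import *
report()
D={n:cam(n) for n in ('scene','top')}
a=D['top']['frame'][210:290,350:430]; s=D['scene']['frame'][130:210,90:170]
im=np.hstack([cv2.resize(k,None,fx=5,fy=5,interpolation=cv2.INTER_CUBIC) for k in (a,s)]); im=np.clip(im.astype(int)*1.4,0,255).astype(np.uint8); cv2.imwrite('pics/a5.png',im[:,:,::-1])
E
```

```text
t 32.08 pos [ 0.4305 -0.35    0.1441] grip 1.003 F [-0.3  0.3 -0.4]
j [-34.    9.3 -73.5 -46.5  -8.8  13.2] zdir [ 0.574 -0.573 -0.585] tilt 54.2 az -44.9
mouth [ 0.375  -0.2759  0.0874] elev 43.2 az -53.6 angle to peg 1.9 cone err 1.8 spin -0.7
mouth->axis point at 0.09 delta cm [-8.54 -0.41  3.36]
along 0.0005  h 0.0033  w 0.0205  tool h [0.04 0.99 0.11] w [-0.15  0.12 -0.98] -peg [ 0.99 -0.02 -0.15]
```

View pics/a5.png

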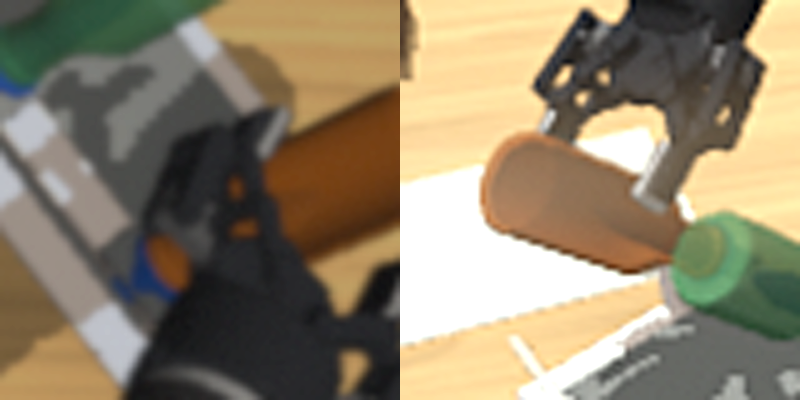

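Bottle stays put. Retreat along −tool z.

>>> {"api": "jog_arm", "payload": {"targets": [{"x": 0, "y": 0.1, "z": -1, "spin": 0, "gripper": 1}, {"x": 0, "y": 0.1, "z": -1, "spin": 0, "gripper": 1}, {"x": 0, "y": 0, "z": -1.2, "spin": 0, "gripper": 1}, {"x": 0, "y": 0, "z": -1.2, "spin": 0, "gripper": 1}, {"x": 0, "y": 0, "z": -1.2, "spin": 0, "gripper": 1}, {"x": 0, "y": 0, "z": -1.2, "spin": 0, "gripper": 1}, {"x": 0, "y": 0, "z": 0, "spin": 0, "gripper": 1}, {"x": 0, "y": 0, "z": 0, "spin": 0, "gripper": 1}]}}

```text
time_s: 32.85
ee_pos: [0.3931, -0.3086, 0.189]
eef_rot: [170.6, 53.7, 123.5]
force: [-0.2, -0.5, 0.8]
grip_width: 0.999
```

```bash
python3 -c "
from h import *
report()"
```

```text
t 32.85 pos [ 0.3931 -0.3086  0.189 ] grip 0.999 F [-0.2 -0.5  0.8]
j [-31.   -5.6 -73.5 -31.4 -11.2  15.1] zdir [ 0.576 -0.573 -0.584] tilt 54.3 az -44.8
mouth [ 0.3375 -0.2345  0.1322] elev 43.2 az -53.6 angle to peg 1.9 cone err 1.7 spin -0.7
mouth->axis point at 0.09 delta cm [-8.19 -0.75 10.5 ]
along -0.0071  h -0.0017  w 0.0915  tool h [0.04 0.99 0.12] w [-0.15  0.12 -0.98] -peg [ 0.99 -0.02 -0.16]
```

>>> {"api": "jog_arm", "payload": {"targets": [{"x": 0, "y": 0, "z": -2, "spin": 0, "gripper": 1}, {"x": -1, "y": 0.1, "z": -2, "spin": 0, "gripper": 1}, {"x": -2, "y": 0.2, "z": -2, "spin": 0, "gripper": 1}, {"x": -2.4, "y": 0.2, "z": -2, "spin": 0, "gripper": 1}, {"x": -2.4, "y": 0.2, "z": -2, "spin": 0, "gripper": 1}, {"x": -2.4, "y": 0.2, "z": -2, "spin": 0, "gripper": 1}, {"x": 0, "y": 0, "z": 0, "spin": 0, "gripper": 1}, {"x": 0, "y": 0, "z": 0, "spin": 0, "gripper": 1}]}}

```text
time_s: 33.52
ee_pos: [0.3642, -0.2846, 0.3431]
eef_rot: [171.0, 53.1, 123.9]
force: [-0.4, -0.9, -0.4]
grip_width: 0.999
```

```bash
python3 - <<'E'
from h import *
go(0,0,0)
D={n:cam(n) for n in ('scene','top')}
for n in D:
    d=D[n]; print(n,'seat',proj(d,SEAT).round(1),'base if seated',proj(d,SEAT+.15*PEG).round(1),'base at +10mm',proj(d,SEAT+.16*PEG).round(1))
a=D['top']['frame'][210:290,370:450]; s=D['scene']['frame'][120:220,80:180]
im=np.hstack([cv2.resize(k,(400,400),interpolation=cv2.INTER_CUBIC) for k in (a,s)]); im=np.clip(im.astype(int)*1.4,0,255).astype(np.uint8); cv2.imwrite('pics/a6.png',im[:,:,::-1])
E
```

```text
t 33.52 pos [ 0.3642 -0.2846  0.3431] rot [171.   53.1 123.9] grip 0.999 F [-0.4 -0.9 -0.4] T [0.55 0.56 0.03]
j [-29.4 -27.4 -53.5  11.3 -12.5  16. ] zdir [ 0.57  -0.569 -0.593]
delta cm [ 53.81 -11.92 -16.6 ] 
scene seat [150.1 180.5] base if seated [113.3 164.9] base at +10mm [110.5 163.8]
top seat [382.7 261.8] base if seated [434.7 238.8] base at +10mm [438.7 237. ]
```

View pics/a6.png

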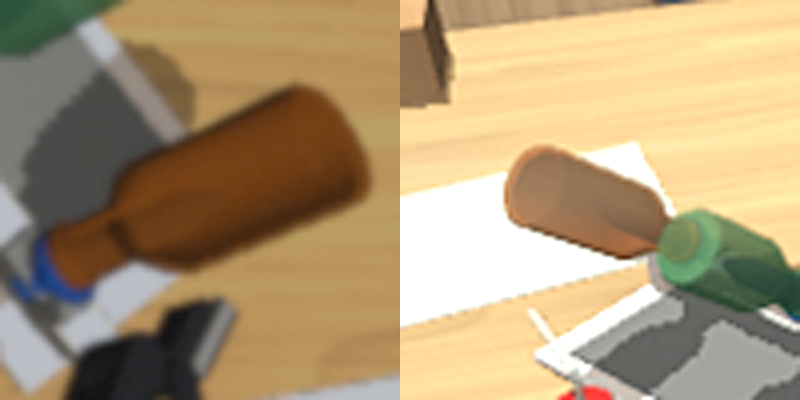

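```bash
python3 -c "
from h import *
print(robot.close_job())"
```

```text
the job is handed in; nothing more can be done
None
```

I put the blue tube rack in the tote, then hung the amber bottle on the free peg, and handed the job in at about 33.6 s. It reports no verdict.

- **Tube rack:** After release, the wrist picture showed it flat and upright on the tote floor. I did not look at it again at the end.
- **Tilting for the peg:** The moves have no tilt axis. I got the 45° tilt by moving the arm against its joint limits high above the bench, with the bottle held. The fourth joint read its limit there, the third joint came within a few hundredths of a degree of its limit, and the third joint was at its lower limit for the last 4 cm onto the peg.
- **Bottle:** I pushed it on until it stopped moving, with a few newtons of force, then released it and backed off.
- **Last checks:** In the final pictures the lip lies against the blue collar. The base centre is about 2 mm from the seated position in the top view, and about 2 pixels (5–6 mm) off in the scene view. I read those pixels by eye, so a gap of 1–2 mm at the collar cannot be ruled out. The gripper was clear and the bottle did not move when released.
- **Disagreement:** The arm-based prediction and the cameras differed by 3–4 mm sideways before insertion. I corrected to the cameras, and the bottle slid on with no measurable side force.
- **Bystanders:** I noticed no contact with the other things on the bench, but did not check each one at the end.

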